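Lay a slat in the gluing jig and weight it down

ROBOT

A 6-joint arm with a two-finger parallel gripper is mounted at the origin on the work surface. World frame = base frame: x ahead of the robot, y to its left, z up, the work surface at z = 0. Lengths are in mm, angles in rad, forces in N, time in s.
With the tool pointing down it reaches from about 300 to 825 mm from the base axis. Payload 5.4 kg.
Tool frame: the origin (TCP) lies between the finger pads; the fingertips stand 25 mm ahead of it and the grasp point (between the pads) lies 6 mm ahead of it; y points along the fingers, x is the direction in which the jaws open and shut, and the axes are right-handed (so a half turn about y gives the same grasp; the last joint's range is limited). The gripper opens to 92 mm and grips with 3 to 60 N. Pads are 20 mm wide; open, the fingers measure 128 mm over their backs; the gripper's body (75 mm by 189 mm) begins 69 mm behind the grasp point.
Start: joints at [1.114, 0.158, 1.597, -0, 1.386, -0.21], TCP at [140.485, 557.557, 239.601] pointing down, gripper open.
Joint ranges: [-2.91, 2.91], [-0.94, 2.29], [0.18, 2.7], [-1.29, 4.43], [0.17, 2.64], [-3, 3]. Speed limits (rad/s): [2.57, 2.57, 3.14, 3.14, 3.14, 3.14].

INTERFACE

Orientations are given as [roll, pitch, yaw] about the fixed x, y, z axes, in that order (R = Rz(yaw) Ry(pitch) Rx(roll)).
In Python, from cell import ctrl, vision, finish_job gives the robot as it stands.
- The arm moves only by the tool jog_arm, never from a script. Its argument "motion" is a list that holds one entry, the list of rows, each a list of 7 numbers: the finger opening in cm, from 0 to 9.19, then the shift along the tool's x, y, z in cm, then the turn, a rotation vector about the tool's x, y, z in degrees. A call has 1 to 8 rows; each row shifts and turns the commanded pose from where the row before left it, along the tool's axes as they then stand; what a row does not reach is not made up. A row lasts 1/10 s, in which the tool goes at most 50 mm and 8.59 degrees, less where a joint would pass 70% of its speed; a pose out of reach is approached as far as the arm can. A call with a gripper value outside its range is refused whole. The fingers move at their own pace and stop on an object; the grip force is fixed at half the most. Time passes only in rows, so rows that do not move let the fingers close. It gives the time, the measured TCP pose, the force and the opening at its end, in the units of the state.
- ctrl.state(): the state, without advancing time (a new reading comes with each control period).
- vision.grab_frame(name): name is "scene" or "top" or "wrist"; returns a dict with "image" (480x640x3 uint8, red, green, blue), "fx", "fy", "cx", "cy" (pixels), "T" (4x4, takes a point from camera to world coordinates); the wrist camera has in their place "mount" (4x4, takes a point from camera to tool coordinates, whose origin is the TCP and whose axes are the tool frame's). Camera axes: x right, y down, z forward; pixel columns grow to the right and rows downward; lengths in mm; the calibration is good to about 2 mm. A picture is of the moment at which its call begins: read the wrist's pose just before it. There is no depth.
- finish_job(): hands the job in, once; it reports no verdict.
The state is a dict: "time": time; "joint_pos": joint angles; "joint_vel": joint speeds; "joint_efforts": joint torques, N m; "tool_pos": TCP position; "ee_rot": TCP orientation; "wrist_force": force on the tool from outside, world axes, zero at the start; "ft_torque": the same for the moment, N m; "gripper_width": finger opening in mm.
Only numpy, scipy, OpenCV 4.12 (cv2) and the standard library are available. Lean on these libraries where they do the work, as an engineer would, in place of code of your own. Each camera call takes 0.05 s, during which the arm holds its last target.

TASK

Slide the loose slat along its tray until a good part of it sticks out over the open end, pick it up there, set it down flat along the middle of the narrow rest block, let go, and take hold of it afresh at its plain end. Then lay it flat on top of the strips in the gluing jig, tenon foremost between the two cheeks and up close to the end stop (no more than about 10 mm off), and let go; finally stand the iron weight squarely on the middle of the slat with its handle running along the slat. Leave everything else on the bench where it is.

Things in the scene. Friction and masses are not known exactly. Their poses are not given: they have to be found in the camera images.
- slat_center (a point): Loose pale wooden slat 7 thick, 40 to 65 g: body 150 long (x) by 56 wide (y) with a tenon 20 long, 28 wide on its -x end (170 overall; balances 5 mm tenonward of this point). Point: centre of the 150 body, half-way up; x runs from tenon to plain end, z up. Starts flat in the tray's channel, tenon towards the open mouth, about 3 mm play each side
- slat_tenon (a point): Tip of the slat's tenon, half-way up, 95 from slat_center; same axes
- tray_mouth (a point): Fixed stock tray: block 300 long (x), 98 wide, with a channel 62 wide on top between battens that rise 7 above the slat's top, so fingers cannot get beside the slat in it. Point: on the channel floor, 52 above the bench, at the middle of the open mouth, a sheer edge; +x runs into the tray. The slat tips off if less than about 80 of its body stays on the floor
- tray_stop (a point): Shut end of the tray's channel: point on the floor at the inner face of a 14 high stop, 288 from tray_mouth; same axes. At least 50 of floor is free between it and the slat's plain end at the start, room for shut fingertips to go down behind the slat
- rest_top (a point): Fixed wooden rest block 130 long (x), 34 wide, 50 high, narrower than the slat, so the slat's sides can be gripped when it lies along the block. Point: centre of its top; x along its length, away from the robot; z up
- jig_seat (a point): Fixed gluing jig, baseboard 240 x 110 x 18: on a rib 36 wide two strips 146 x 48 x 7 lie stacked, top 58 above the bench. Point: on the strips, where the middle of the underside of the slat's body belongs (slat x along jig x); x points away from the end stop, z up
- jig_stop (a point): The jig's end stop: point at the middle of its inner face, level with jig_seat and 99 from it towards -x; same axes. Stop and cheeks rise 20 above the seat. The two cheeks run from 14 to 94 in front of the stop, inner faces 64 apart, outer 100: no room for fingers at the tenon half; the plain half is open on both sides
- weight_center (a point): Dark iron press weight, 0.5 to 1 kg, on the bench at one outer side: block 80 long (x), 44 wide, 28 high, and above it a bar handle 74 long (x), 18 wide (y), 42 to 58 above the underside, on two posts. Point: on its centre line, 29 above its underside; z up
- driver: Bystander to leave alone: screwdriver, 160 long, lying on the bench (origin: its underside, sizes in mm)
- sander: Bystander to leave alone: cork sanding block 80 x 30 x 26, lying on the bench (origin: its underside)
- tin: Bystander to leave alone: round metal tin, diameter 42, height 50, standing (origin: its underside)
- spanner: Bystander to leave alone: spanner, 160 long, lying on the bench (origin: its underside)
- jar: Bystander to leave alone: amber glass jar, diameter 64, height 85, standing (origin: its underside)
Things that resemble listed ones, but are neither listed nor needed, are in the scene too. Of the things that look like the part that bears rest_top, the smallest one is meant.

How it is judged:
By the outcome, as a careful person would: the job done as asked, in the order asked, and still so for the second after the job is handed in, with the robot touching nothing.
It also fails if it takes over 72 s, if anything falls off the work surface, if the arm or the gripper's body presses on something with over 40 N, if the wrist force passes 120 N, or if a joint passes its speed limit or range.

## Working session

There is one attempt and no reset: what is moved stays moved. The work goes in short steps, Python scripts to look and compute and a tool call to move; the robot and the scene stay as the last step left them, time stands still between calls to the robot, and variables do not carry over. Pictures are saved under pics/ and viewed, and the job is handed in when it is done.

Besides the shell and the picture viewer there is one more tool, called after ">>>" as name(argument=value, ...) on one line, values as JSON. jog_arm: Moves the arm, as the interface text tells. Its arguments: {"type":"object","properties":{"motion":{"type":"array"}},"required":["motion"]}

```bash
ls; mkdir -p pics
python3 - <<'E'
from cell import ctrl,vision
import cv2,numpy as np
print(ctrl.state())
for n in ["scene","top","wrist"]:
    f=vision.grab_frame(n)
    cv2.imwrite(f"pics/{n}0.png",f["image"][:,:,::-1])
    print(n,{k:(np.round(v,3).tolist() if not np.isscalar(v) else v) for k,v in f.items() if k!="image"})
E
```

```text
pics
{'time': 0.0, 'joint_pos': array([ 1.11388969e+00,  1.59060700e-01,  1.59823399e+00, -5.07189811e-06,
        1.38621297e+00, -2.10065437e-01]), 'joint_vel': array([-0.00017365, -0.00128483, -0.00345688,  0.00112803, -0.00040264,
       -0.00063661]), 'joint_efforts': array([ 1.07997406e-03, -3.85568476e+01, -3.22107589e+01,  7.03281211e-02,
        3.77016224e-02, -1.25198935e-04]), 'tool_pos': array([140.2335775 , 557.02977097, 238.61146629]), 'ee_rot': array([-1.57040188,  0.00187395,  1.32395643]), 'wrist_force': array([ 0.83497639, -0.01409881,  0.41373963]), 'ft_torque': array([-0.01893233,  0.01179228, -0.0440371 ]), 'gripper_width': 91.72292741182245}
scene {'fx': 524.5908468985315, 'fy': 524.5908468985315, 'cx': 323.9282337850374, 'cy': 232.0945148742892, 'T': [[-0.593, 0.673, -0.442, 1132.459], [0.805, 0.493, -0.33, 430.778], [-0.004, -0.552, -0.834, 1195.344], [0.0, 0.0, 0.0, 1.0]]}
top {'fx': 606.683624080998, 'fy': 606.683624080998, 'cx': 326.03759724796447, 'cy': 240.7291226756367, 'T': [[0.091, -0.972, 0.217, 265.72], [-0.996, -0.088, 0.02, -13.408], [-0.001, -0.218, -0.976, 1272.381], [0.0, 0.0, 0.0, 1.0]]}
wrist {'fx': 357.75351909553365, 'fy': 357.75351909553365, 'cx': 324.920539043215, 'cy': 240.23399035423643, 'mount': [[1.0, 0.0, 0.001, 0.622], [-0.001, -0.264, 0.964, -145.423], [0.0, -0.964, -0.264, 75.266], [0.0, 0.0, 0.0, 1.0]]}
```

View pictures.

View pics/scene0.png

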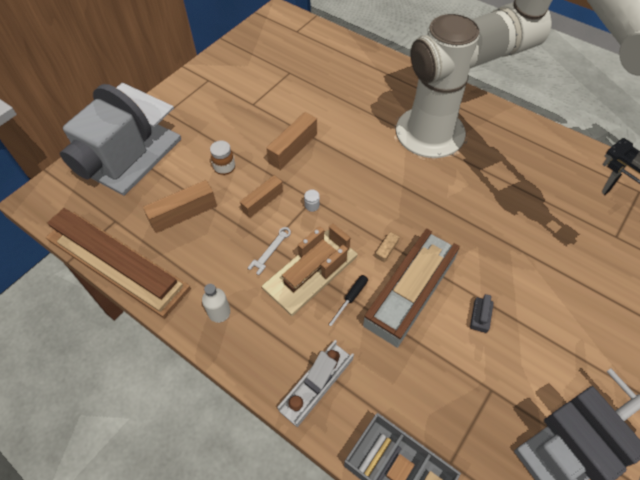

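View pics/top0.png

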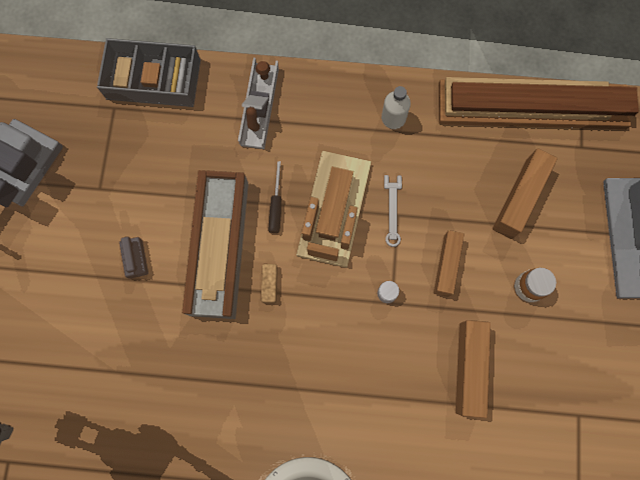

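View pics/wrist0.png

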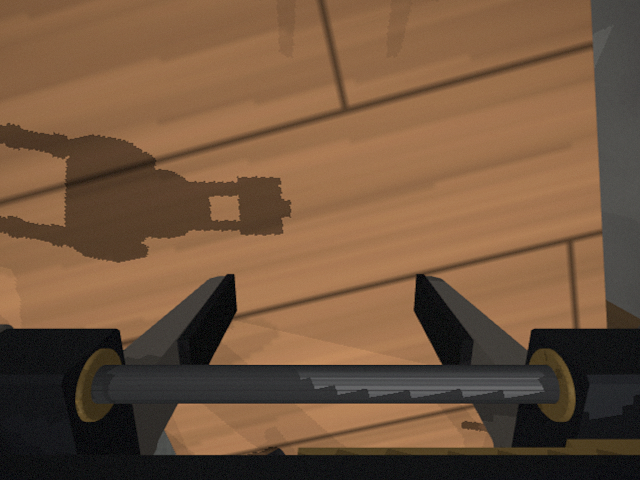

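The things that look like the rest block in the top view are the blocks at (450,263), (527,193) and (477,370). The smallest is (450,263). The only slat is at (212,255) in the tray, the jig is at (335,210) and the weight is at (133,257). I'll check these in close crops.

```bash
cat > h.py <<'E'
import cv2,numpy as np
from cell import ctrl,vision
def ray(f,u,v,z):
    T=f["T"];d=T[:3,:3]@np.array([(u-f["cx"])/f["fx"],(v-f["cy"])/f["fy"],1.]);o=T[:3,3]
    return o+d*(z-o[2])/d[2]
def proj(f,p):
    T=f["T"];q=T[:3,:3].T@(np.asarray(p,float)-T[:3,3]);return np.array([f["cx"]+f["fx"]*q[0]/q[2],f["cy"]+f["fy"]*q[1]/q[2]])
def tri(f,a,g,b):
    A=[];y=[]
    for h,p in((f,a),(g,b)):
        T=h["T"];d=T[:3,:3]@np.array([(p[0]-h["cx"])/h["fx"],(p[1]-h["cy"])/h["fy"],1.]);d/=np.linalg.norm(d)
        M=np.eye(3)-np.outer(d,d);A.append(M);y.append(M@T[:3,3])
    return np.linalg.lstsq(np.vstack(A),np.hstack(y),rcond=None)[0]
def crop(img,x0,y0,x1,y1,s,name):
    c=cv2.resize(img[y0:y1,x0:x1],None,fx=s,fy=s,interpolation=cv2.INTER_CUBIC);cv2.imwrite("pics/"+name,c[:,:,::-1])
def wristf():
    from scipy.spatial.transform import Rotation as R
    s=ctrl.state();T=np.eye(4);T[:3,:3]=R.from_euler('xyz',s["ee_rot"]).as_matrix();T[:3,3]=s["tool_pos"]
    f=vision.grab_frame("wrist");f["T"]=T@np.array(f["mount"]);return f
E
python3 - <<'E'
from h import *
import pickle
t=vision.grab_frame("top");s=vision.grab_frame("scene");pickle.dump((t,s),open("f0.pkl","wb"))
crop(t["image"],170,160,260,330,3.5,"c_tray.png")
crop(t["image"],280,140,480,310,4,"c_jig.png")
crop(t["image"],100,220,170,290,6,"c_w.png")
E
```

```text
(no output)
```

View pics/c_tray.png

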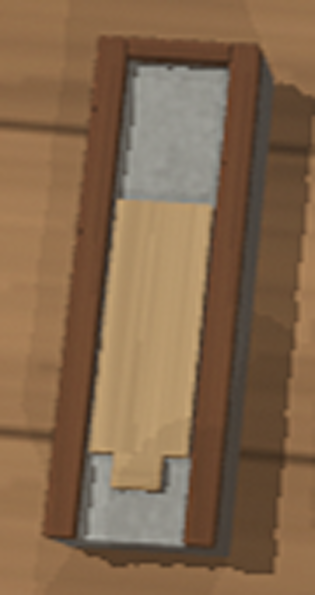

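View pics/c_jig.png

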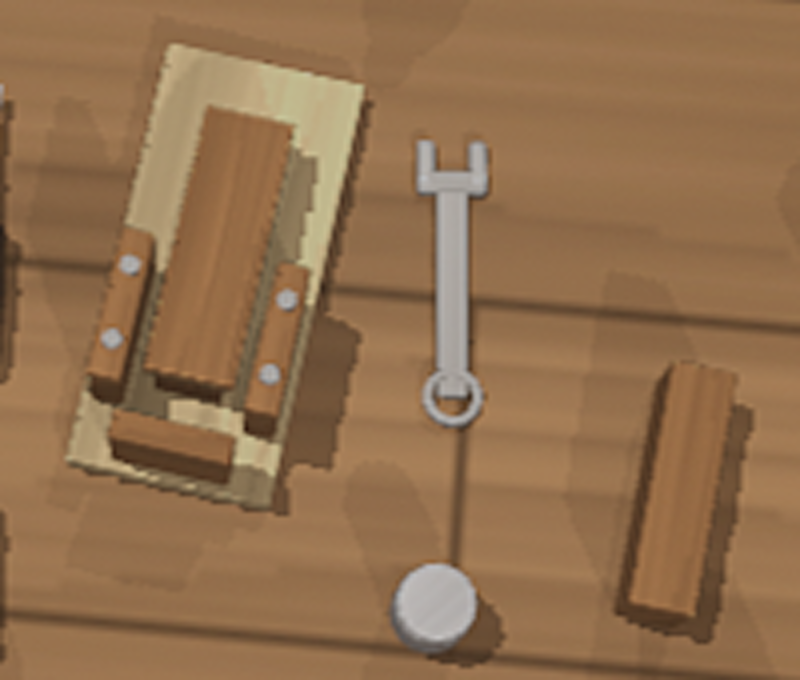

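View pics/c_w.png

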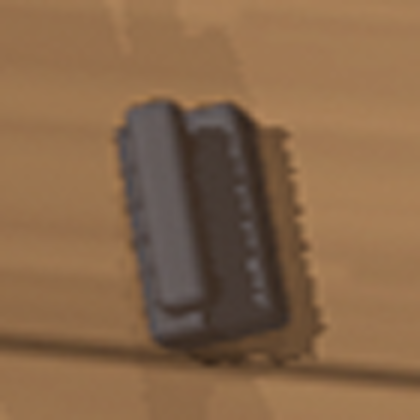

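```bash
cat > m.py <<'E'
from h import *
import pickle
t,s=pickle.load(open("f0.pkl","rb"))
def P(c,x0,y0,sc,z): return np.array([ray(t,x0+(a+.5)/sc-.5,y0+(b+.5)/sc-.5,z) for a,b in c])
def rep(n,p):
    print(n,np.round(p[:,:2],1).tolist(),"len",np.round([np.linalg.norm(p[i]-p[i-1]) for i in range(len(p))],1),"c",np.round(p.mean(0),1))
    if len(p)==4:
        r=cv2.minAreaRect(p[:,:2].astype(np.float32)); a=(p[0]+p[1]-p[2]-p[3]);print("   yaw of x axis deg",np.degrees(np.arctan2(a[1],a[0])).round(2))
rep("slat body",P([(117,199),(212,203),(188,458),(90,453)],170,160,3.5,59))
rep("tenon",P([(112,487),(162,491)],170,160,3.5,59))
rep("tray floor",P([(131,67),(230,67),(185,548),(80,540)],170,160,3.5,52))
rep("tray top",P([(100,38),(261,46),(214,548),(44,536)],170,160,3.5,66))
rep("strips",P([(207,105),(293,125),(232,390),(147,370)],280,140,4,58))
rep("stop",P([(113,410),(233,437)],280,140,4,78))
rep("cheek inner",P([(155,238),(278,265),(245,415),(125,388)],280,140,4,78))
rep("base",P([(170,43),(365,87),(272,510),(67,462)],280,140,4,18))
rep("rest",P([(672,363),(738,374),(692,625),(632,610)],280,140,4,50))
rep("handle",P([(131,103),(178,100),(207,303),(162,307)],100,220,6,58))
E
python3 m.py
```

```text
slat body [[563.4, 269.8], [566.1, 213.6], [414.4, 208.4], [412.2, 265.0]] len [151.3  56.3 151.8  56.6] c [489.  239.2  59. ]
   yaw of x axis deg 1.91
tenon [[393.9, 249.7], [394.2, 220.9]] len [28.9 28.9] c [394.  235.3  59. ]
tray floor [[647.5, 274.2], [652.9, 214.7], [363.6, 204.8], [362.7, 265.4]] len [284.9  59.7 289.5  60.6] c [506.7 239.8  52. ]
   yaw of x axis deg 1.87
tray top [[659.5, 291.7], [663.2, 195.3], [364.0, 186.0], [362.0, 282.8]] len [297.6  96.5 299.3  96.9] c [512.1 239.   66. ]
   yaw of x axis deg 1.75
strips [[697.7, 15.4], [690.7, -30.6], [545.3, -11.0], [551.8, 33.4]] len [146.9  46.6 146.8  44.9] c [621.4   1.8  58. ]
   yaw of x axis deg -7.35
stop [[524.9, 47.8], [516.6, -13.7]] len [62. 62.] c [520.7  17.   78. ]
cheek inner [[616.7, 35.1], [608.1, -28.8], [528.4, -18.7], [536.8, 42.8]] len [80.2 64.5 80.3 62.1] c [572.5   7.6  78. ]
   yaw of x axis deg -6.37
base [[745.7, 39.8], [730.0, -68.5], [492.0, -37.4], [507.8, 72.2]] len [240.1 109.4 240.  110.8] c [618.9   1.5  18. ]
   yaw of x axis deg -7.61
rest [[582.1, -236.8], [579.3, -271.1], [446.7, -253.3], [451.6, -222.7]] len [131.2  34.4 133.8  31. ] c [ 514.9 -245.9   50. ]
   yaw of x axis deg -6.9
handle [[505.8, 431.4], [508.3, 415.5], [439.5, 394.4], [436.7, 409.3]] len [72.5 16.1 72.  15.2] c [472.6 412.6  58. ]
   yaw of x axis deg 17.38
```

Run:
```python
from h import *
import pickle
t,s=pickle.load(open("f0.pkl","rb"))
crop(s["image"],230,170,390,320,5,"s_jig.png")
crop(s["image"],350,220,510,350,5,"s_tray.png")
```

```text
(no output)
```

View pics/s_jig.png

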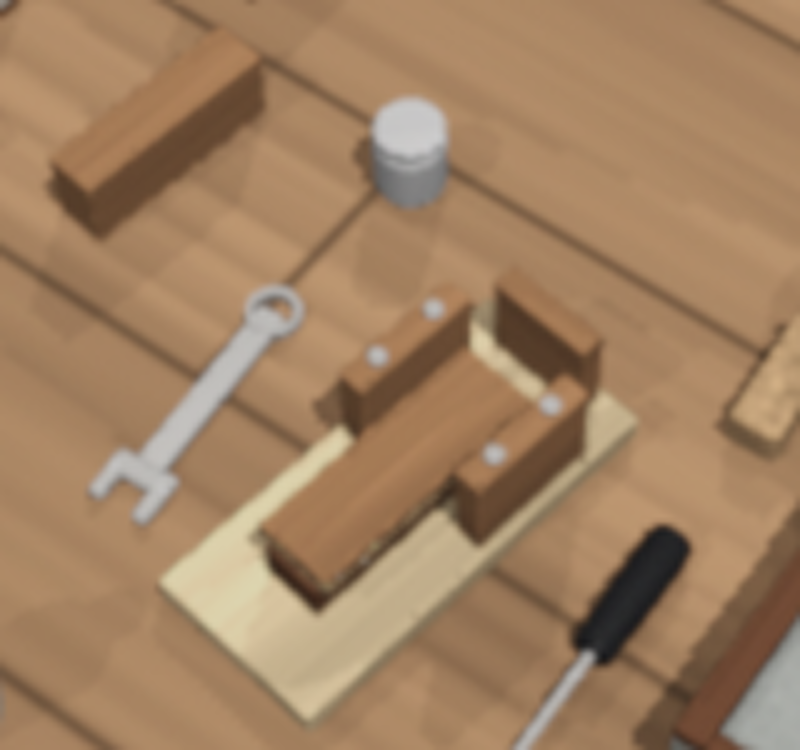

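View pics/s_tray.png

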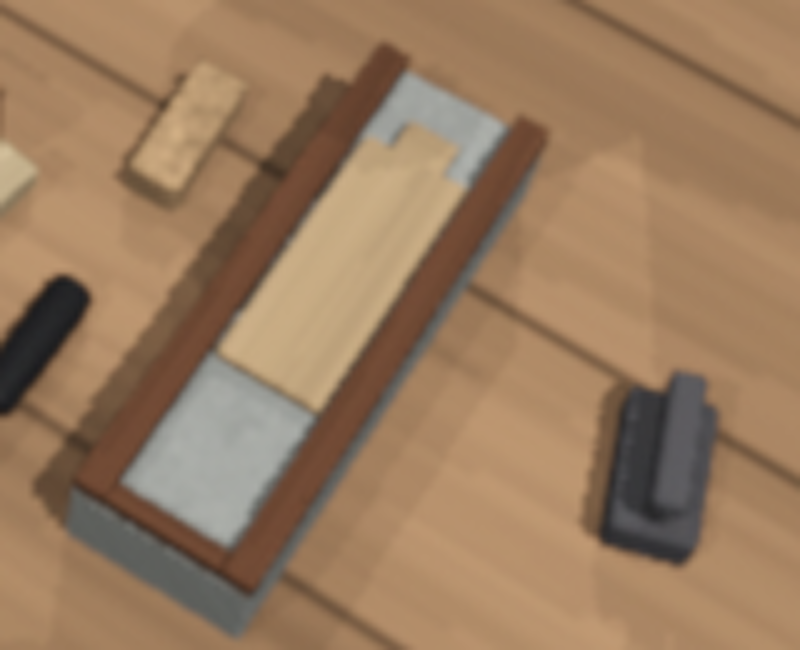

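```bash
cat >> m.py <<'E'
print("---- scene view")
t=s
rep("slat body",P([(316,412),(216,353),(367,137),(468,186)],350,220,5,59))
rep("tray top",P([(253,590),(78,485),(388,45),(548,128)],350,220,5,66))
rep("rest",P([(93,193),(52,165),(225,28),(266,65)],230,170,5,50))
rep("strips far",P([(318,598),(262,533)],230,170,5,58))
rep("base far",P([(308,722),(160,580)],230,170,5,18))
rep("stop",P([(498,285),(595,350)],230,170,5,78))
rep("handle",P([(688,512),(655,508),(675,373),(706,375)],350,220,5,58))
E
python3 m.py | sed -n '/----/,$p'
```

```text
---- scene view
slat body [[565.4, 270.9], [566.9, 215.6], [417.2, 211.9], [412.3, 267.7]] len [153.1  55.3 149.8  56. ] c [490.5 241.5  59. ]
   yaw of x axis deg 1.3
tray top [[662.7, 295.0], [666.7, 201.8], [366.5, 193.5], [362.7, 284.6]] len [300.1  93.2 300.3  91.1] c [514.7 243.7  66. ]
   yaw of x axis deg 1.78
rest [[583.3, -233.2], [582.2, -263.6], [451.9, -248.7], [459.1, -213.3]] len [125.8  30.4 131.1  36.2] c [ 519.1 -239.7   50. ]
   yaw of x axis deg -7.81
strips far [[706.8, 19.2], [695.0, -25.2]] len [46. 46.] c [700.9  -3.   58. ]
base far [[748.0, 42.7], [731.0, -65.8]] len [109.9 109.9] c [739.5 -11.6  18. ]
stop [[518.0, -10.3], [521.1, 52.7]] len [63. 63.] c [519.5  21.2  78. ]
handle [[506.6, 437.2], [513.9, 423.8], [445.0, 399.4], [437.1, 411.9]] len [74.  15.2 73.2 14.8] c [475.7 418.1  58. ]
   yaw of x axis deg 19.77
```

```bash
cat > d.py <<'E'
# usage: d.py x y z yawdeg  -> turn and shift (tool axes after the turn), cm
import sys
from h import *
from scipy.spatial.transform import Rotation as R
s=ctrl.state();x,y,z,w=map(float,sys.argv[1:5])
Rc=R.from_euler('xyz',s["ee_rot"]);Rt=R.from_euler('xyz',[-np.pi/2,0,np.radians(w)])
print("t",s["time"],"pos",s["tool_pos"].round(1),"rpy",np.degrees(s["ee_rot"]).round(2),"grip",round(s["gripper_width"],1))
print("turn deg",(Rc.inv()*Rt).as_rotvec(degrees=True).round(2),"shift cm",(Rt.inv().apply(np.array([x,y,z])-s["tool_pos"])/10).round(2))
E
python3 d.py 608 244 130 91.8
```

```text
t 0.25 pos [140.4 557.3 239.1] rpy [-8.999e+01  5.000e-02  7.586e+01] grip 91.6
turn deg [ -0.02 -15.94  -0.05] shift cm [-32.79  10.91 -45.76]
```

>>> jog_arm(motion=[[[0, 0, 0, 0, 0, -8, 0], [0, 0, 0, 0, 0, -7.94, 0], [0, -2.73, 0, -3.81, 0, 0, 0], [0, -2.73, 0, -3.81, 0, 0, 0], [0, -2.73, 0, -3.81, 0, 0, 0], [0, -2.73, 0, -3.81, 0, 0, 0], [0, -2.73, 0, -3.81, 0, 0, 0], [0, -2.73, 0, -3.81, 0, 0, 0]]])

```text
time: 1.05
tool_pos: [375.4, 399.7, 239.6]
ee_rot: [-1.571, -0.0, 1.602]
wrist_force: [-0.1, 0.9, -0.3]
gripper_width: 30.0
```

>>> jog_arm(motion=[[[0, -2.73, 0, -3.81, 0, 0, 0], [0, -2.73, 0, -3.81, 0, 0, 0], [0, -2.73, 0, -3.81, 0, 0, 0], [0, -2.73, 0, -3.81, 0, 0, 0], [0, -2.73, 0, -3.81, 0, 0, 0], [0, -2.73, 0, -3.81, 0, 0, 0], [0, 0, 0, 0, 0, 0, 0], [0, 0, 0, 0, 0, 0, 0]]])

```text
time: 1.85
tool_pos: [608.0, 243.8, 238.9]
ee_rot: [-1.569, -0.0, 1.6]
wrist_force: [0.2, 0.2, -0.2]
gripper_width: 0.5
```

```bash
python3 d.py 608 244 110 91.8
python3 - <<'E'
from h import *
f=wristf();cv2.imwrite("pics/w1.png",f["image"][:,:,::-1])
E
```

```text
t 1.85 pos [608.  243.8 238.9] rpy [-8.992e+01 -1.000e-02  9.170e+01] grip 0.5
turn deg [-0.08 -0.1   0.01] shift cm [ 2.000e-02  1.289e+01 -1.000e-02]
```

View pics/w1.png

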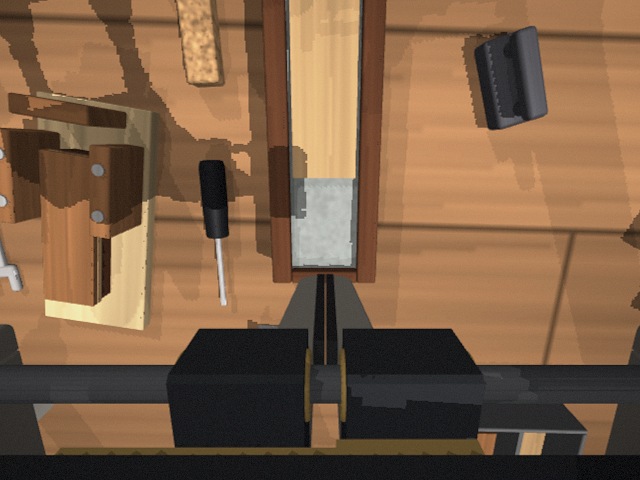

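The wrist view shows the slat's plain end at row 178 (columns 291–358), the stop's inner face at row 267, and the channel centred near column 324.

```bash
cat > wr.py <<'E'
import sys
from h import *
from scipy.spatial.transform import Rotation as R
E
python3 - <<'E'
from h import *
f=wristf()
for n,u,v,z in [("slat endL",291,178,59),("slat endR",358,178,59),("stopL",292,267,52),("stopR",354,267,52),("cheek/strip far L",45,303,58),("strip far R",95,303,58),("handle",520,30,58),("handle2",545,88,58),("board far L",45,318,18),("board far R",145,330,18)]:
    print(n,ray(f,u,v,z).round(1))
E
```

```text
slat endL [564.1 214.   59. ]
slat endR [562.2 274.3  59. ]
stopL [651.5 214.9  52. ]
stopR [649.6 275.9  52. ]
cheek/strip far L [694.9 -29.5  58. ]
strip far R [693.3  20.1  58. ]
handle [438.8 399.9  58. ]
handle2 [481.8 428.8  58. ]
board far L [733.3 -66.1  18. ]
board far R [744.9  45.1  18. ]
```

>>> jog_arm(motion=[[[0, 0, 4.5, 0, 0, 0, 0], [0, 0, 4.5, 0, 0, 0, 0], [0, 0, 4, 0, 0, 0, 0], [0, 0, 2, 0, 0, 0, 0], [0, 0, 0.9, 0, 0, 0, 0], [0, 0, 0, 0, 0, 0, 0]]])

```text
time: 2.55
tool_pos: [606.6, 245.4, 80.2]
ee_rot: [-1.57, 0.0, 1.604]
wrist_force: [0.4, 0.5, -0.4]
gripper_width: 0.5
```

```bash
python3 d.py 464.5 239.5 79.5 91.8
python3 - <<'E'
from h import *
t=vision.grab_frame("top");crop(t["image"],170,150,270,330,3.3,"c2.png")
f=wristf();cv2.imwrite("pics/w2.png",f["image"][:,:,::-1])
E
```

```text
t 2.55 pos [606.6 245.4  80.2] rpy [-89.93   0.    91.88] grip 0.5
turn deg [-0.07  0.08 -0.  ] shift cm [-0.14  0.07 14.23]
```

View pics/c2.png

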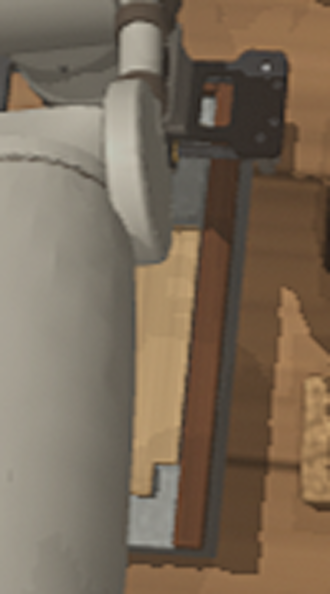

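View pics/w2.png

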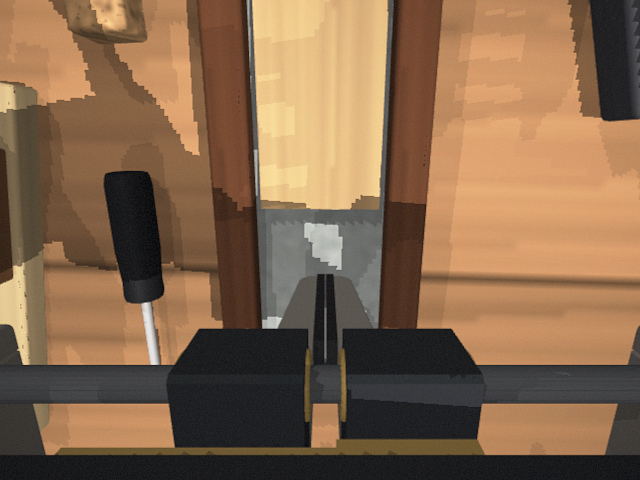

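>>> jog_arm(motion=[[[0, -0.1, 0, 2.3, 0, 0, 0], [0, 0, 0, 1.0, 0, 0, 0], [0, 0, 0, 1.3, 0, 0, 0], [0, 0, 0, 1.5, 0, 0, 0], [0, 0, 0, 1.5, 0, 0, 0], [0, 0, 0, 1.5, 0, 0, 0], [0, 0, 0, 1.5, 0, 0, 0], [0, 0, 0, 1.0, 0, 0, 0]]])

```text
time: 3.45
tool_pos: [491.9, 240.1, 81.9]
ee_rot: [-1.573, -0.0, 1.603]
wrist_force: [0.7, -0.2, 0.1]
gripper_width: 0.3
```

>>> jog_arm(motion=[[[0, 0, 0, 0.8, 0, 0, 0], [0, 0, 0, 0.5, 0, 0, 0], [0, 0, 0, 0.3, 0, 0, 0], [0, 0, 0, 0, 0, 0, 0], [0, 0, 0, 0, 0, 0, 0]]])

```text
time: 3.95
tool_pos: [476.0, 239.3, 80.6]
ee_rot: [-1.571, 0.0, 1.602]
wrist_force: [-0.0, 0.5, -0.2]
gripper_width: 0.4
```

```bash
python3 d.py 464.5 239.5 79.5 91.8
python3 - <<'E'
from h import *
t=vision.grab_frame("scene");crop(t["image"],350,200,510,350,5,"c3.png")
f=wristf();cv2.imwrite("pics/w3.png",f["image"][:,:,::-1])
E
```

```text
t 3.95 pos [476.  239.3  80.6] rpy [-90.     0.    91.79] grip 0.4
turn deg [-0.   -0.01 -0.  ] shift cm [0.06 0.11 1.15]
```

View pics/c3.png

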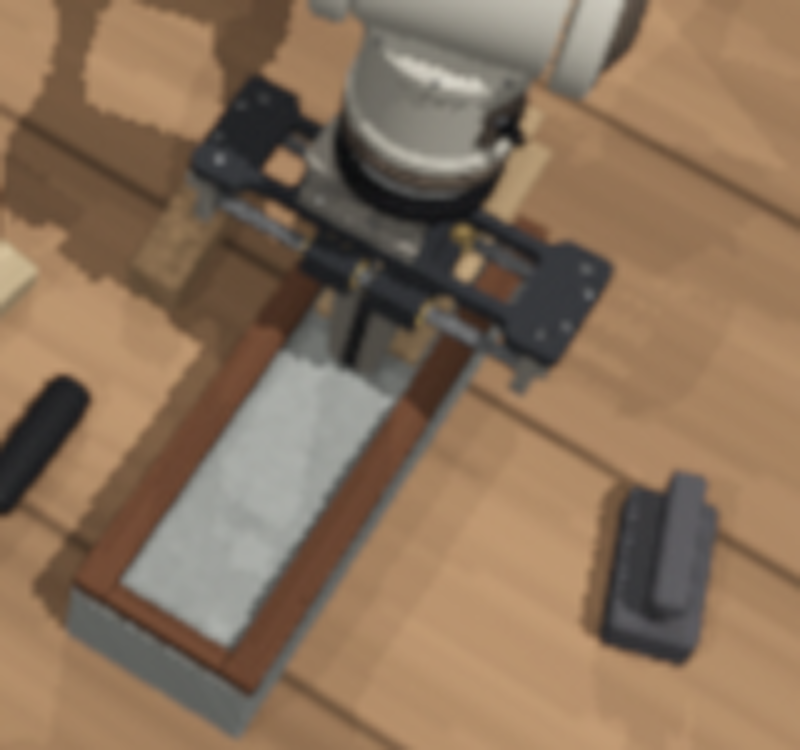

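View pics/w3.png

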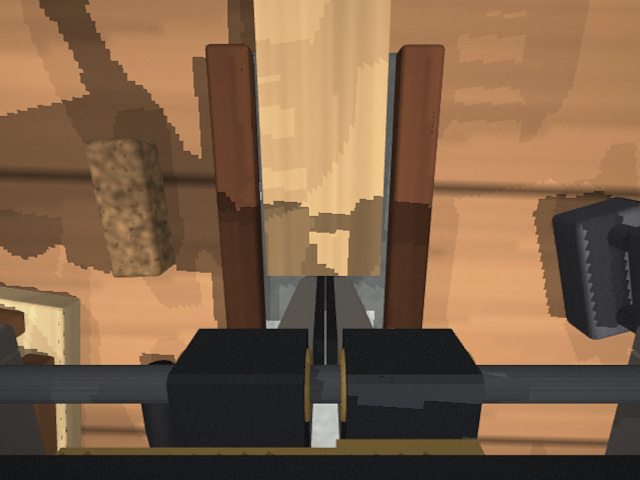

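The slat now overhangs. Its plain end is at row 276 and the batten ends at the mouth are at row 45, so I'll work out the exact overhang.

Run:
```python
from h import *
f=wristf()
print(ray(f,266,276,59).round(1),ray(f,380,276,59).round(1),"mouth",ray(f,228,46,66).round(1),ray(f,422,46,66).round(1),"slat sides at mouth",ray(f,253,46,59).round(1),ray(f,391,46,59).round(1))
```

```text
[466.1 210.7  59. ] [464.4 267.4  59. ] mouth [364.9 197.7  66. ] [362.4 275.9  66. ] slat sides at mouth [363.  206.4  59. ] [361.1 264.5  59. ]
```

>>> jog_arm(motion=[[[0, 0, 0, 0.5, 0, 0, 0], [0, 0, 0, 0.4, 0, 0, 0], [0, 0, 0, 0, 0, 0, 0], [0, 0, -1.5, -0.5, 0, 0, 0], [0, 0, -4.5, 0, 0, 0, 0], [0, 0, -4.5, 0, 0, 0, 0], [0, 0, 0, 0, 0, 0, 0]]])

```text
time: 4.8
tool_pos: [475.9, 240.3, 192.8]
ee_rot: [-1.583, -0.003, 1.602]
wrist_force: [0.4, 0.4, -0.4]
gripper_width: 0.4
```

```bash
python3 d.py 335 235.5 150 91.8
python3 - <<'E'
from h import *
f=wristf();cv2.imwrite("pics/w4.png",f["image"][:,:,::-1])
E
```

```text
t 4.8 pos [475.9 240.3 192.8] rpy [-90.72  -0.15  91.81] grip 0.4
turn deg [0.72 0.01 0.15] shift cm [-0.04  4.28 14.1 ]
```

View pics/w4.png

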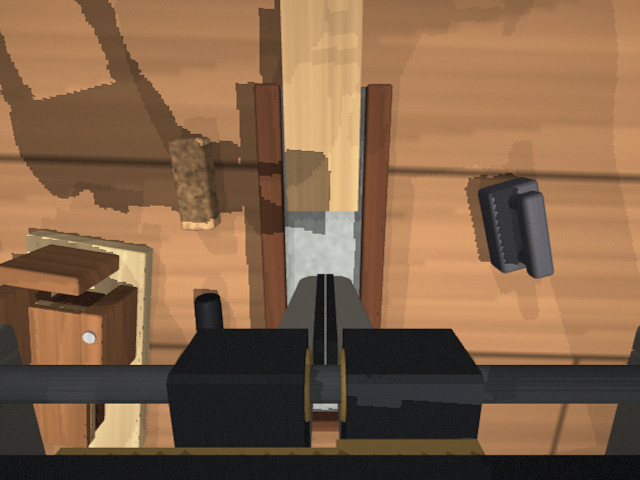

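>>> jog_arm(motion=[[[9, 0, 0, 4.5, 0, 0, 0], [9, 0, 0, 4.5, 0, 0, 0], [9, 0, 0, 4.0, 0, 0, 0], [9, 0, 0, 1.4, 0, 0, 0], [9, 0, 0, 0, 0, 0, 0], [9, 0, 0, 0, 0, 0, 0]]])

```text
time: 5.45
tool_pos: [328.0, 234.6, 185.0]
ee_rot: [-1.57, 0.0, 1.602]
wrist_force: [-0.1, 0.1, 0.4]
gripper_width: 46.5
```

```bash
python3 d.py 333 234.6 60 91.8
python3 - <<'E'
from h import *
f=wristf();cv2.imwrite("pics/w5.png",f["image"][:,:,::-1])
t=vision.grab_frame("top");crop(t["image"],160,220,280,340,5,"c5.png")
E
```

```text
t 5.45 pos [328.  234.6 185. ] rpy [-8.998e+01  2.000e-02  9.181e+01] grip 46.5
turn deg [-0.02  0.01 -0.02] shift cm [-0.02 12.5  -0.5 ]
```

View pics/w5.png

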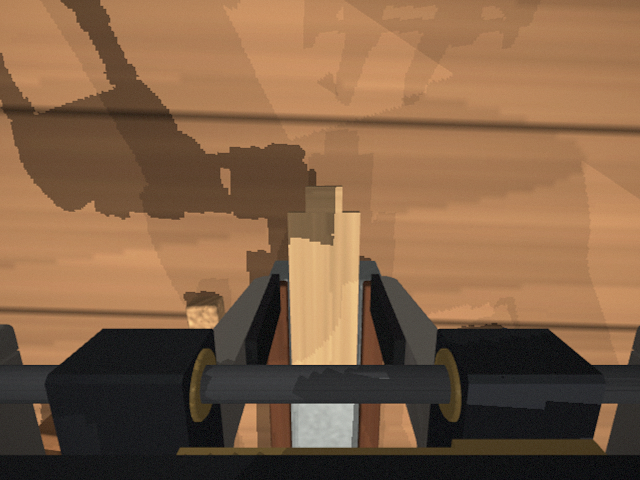

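View pics/c5.png

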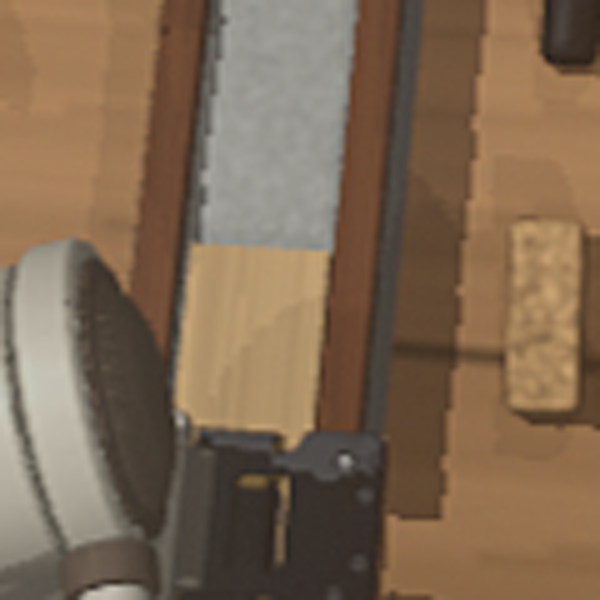

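Run:
```python
from h import *
f=wristf()
print("shoulder",ray(f,289,212,59).round(1),ray(f,359,212,59).round(1),"tip",ray(f,307,186,59).round(1),ray(f,342,186,59).round(1))
t=vision.grab_frame("top");print("plain end top cam",ray(t,160+190/5,220+244/5,59).round(1),ray(t,160+329/5,220+249/5,59).round(1))
```

```text
shoulder [306.4 207.3  59. ] [304.7 261.2  59. ] tip [286.  220.8  59. ] [285.2 247.2  59. ]
plain end top cam [453.7 265.3  59. ] [456.8 208.9  59. ]
```

>>> jog_arm(motion=[[[9, 0, 0, -0.4, 0, 0, 0], [9, 0, 3, 0, 0, 0, 0], [9, 0, 3, 0, 0, 0, 0], [9, 0, 0, 0, 0, 0, 0], [9, 0, 3, 0, 0, 0, 0], [9, 0, 2.2, 0, 0, 0, 0], [9, 0, 1.1, 0, 0, 0, 0], [9, 0, 0, 0, 0, 0, 0]]])

```text
time: 6.45
tool_pos: [331.6, 234.6, 62.3]
ee_rot: [-1.569, 0.001, 1.602]
wrist_force: [-0.4, -0.2, 0.8]
gripper_width: 90.2
```

```bash
python3 d.py 332 234.6 61.5 91.8
python3 - <<'E'
from h import *
f=wristf();cv2.imwrite("pics/w6.png",f["image"][:,:,::-1])
E
```

```text
t 6.45 pos [331.6 234.6  62.3] rpy [-8.989e+01  3.000e-02  9.179e+01] grip 90.2
turn deg [-0.11 -0.01 -0.03] shift cm [-0.    0.08 -0.04]
```

View pics/w6.png

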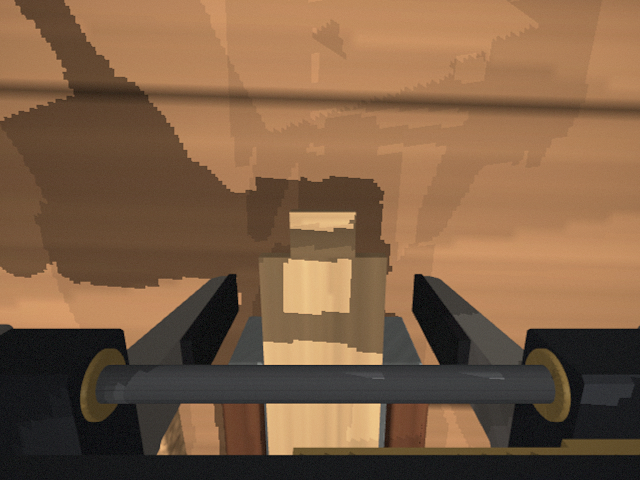

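>>> jog_arm(motion=[[[4, 0, 0.08, 0, 0, 0, 0], [4, 0, 0, 0, 0, 0, 0], [4, 0, 0, 0, 0, 0, 0], [4, 0, 0, 0, 0, 0, 0], [4, 0, 0, 0, 0, 0, 0], [4, 0, 0, 0, 0, 0, 0], [4, 0, 0, 0, 0, 0, 0]]])

```text
time: 7.2
tool_pos: [332.1, 234.9, 62.0]
ee_rot: [-1.571, -0.0, 1.602]
wrist_force: [-0.2, -0.0, 1.8]
gripper_width: 55.5
```

>>> jog_arm(motion=[[[4, 0, -0.5, 0, 0, 0, 0], [4, 0, -1, 0, 0, 0, 0], [4, 0, -2, 0, 0, 0, 0], [4, 0, -3, 0, 0, 0, 0], [4, 0, -3, 0, 0, 0, 0], [4, 0, -2, 0, 0, 0, 0], [4, 0, 0, 0, 0, 0, 0]]])

```text
time: 7.9
tool_pos: [334.0, 235.5, 180.4]
ee_rot: [-1.578, -0.002, 1.602]
wrist_force: [-0.1, -0.1, -0.6]
gripper_width: 55.8
```

Run:
```python
from h import *
f=wristf();cv2.imwrite("pics/w7.png",f["image"][:,:,::-1])
t=vision.grab_frame("scene");crop(t["image"],350,150,550,300,4,"c7.png")
```

```text
(no output)
```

View pics/w7.png

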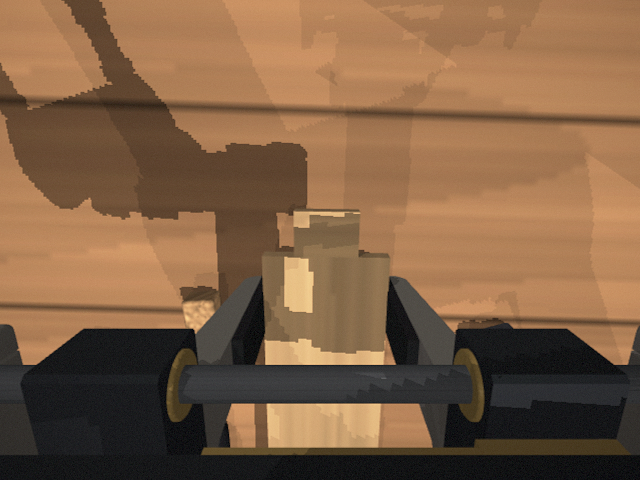

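View pics/c7.png

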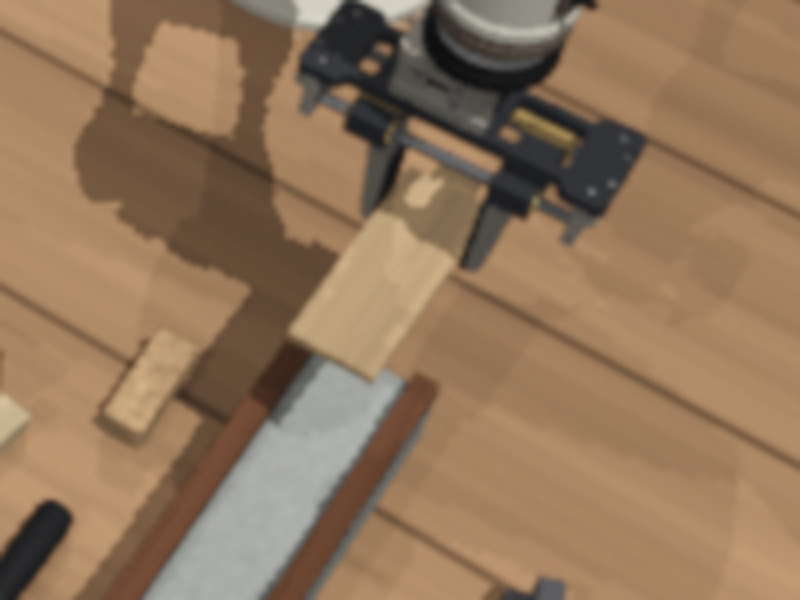

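```bash
python3 d.py 471.4 -237.2 185 82.7
```

```text
t 8.0 pos [331.8 234.8 176.8] rpy [-9.003e+01 -1.000e-02  9.180e+01] grip 55.7
turn deg [0.03 9.1  0.01] shift cm [-45.04  -0.82 -19.84]
```

>>> jog_arm(motion=[[[4, 0, -0.4, 0, 0, 4.55, 0], [4, 0, -0.42, 0, 0, 4.55, 0], [4, -1, 0, -0.44, 0, 0, 0], [4, -2.2, 0, -0.97, 0, 0, 0], [4, -3.6, 0, -1.586, 0, 0, 0], [4, -3.6, 0, -1.586, 0, 0, 0], [4, -3.6, 0, -1.586, 0, 0, 0], [4, -3.6, 0, -1.586, 0, 0, 0]]])

```text
time: 8.8
tool_pos: [385.7, 48.4, 183.7]
ee_rot: [-1.569, 0.0, 1.445]
wrist_force: [1.0, 0.2, 0.4]
gripper_width: 55.6
```

>>> jog_arm(motion=[[[4, -3.6, 0, -1.586, 0, 0, 0], [4, -3.6, 0, -1.586, 0, 0, 0], [4, -3.6, 0, -1.586, 0, 0, 0], [4, -3.6, 0, -1.586, 0, 0, 0], [4, -3.6, 0, -1.586, 0, 0, 0], [4, -3.6, 0, -1.586, 0, 0, 0], [4, -3.6, 0, -1.586, 0, 0, 0], [4, -1.6, 0, -0.7, 0, 0, 0]]])

```text
time: 9.6
tool_pos: [468.7, -233.7, 183.5]
ee_rot: [-1.569, -0.0, 1.443]
wrist_force: [-1.3, 0.6, -0.4]
gripper_width: 55.4
```

>>> jog_arm(motion=[[[4, -0.64, 0, -0.28, 0, 0, 0], [4, 0, 0, 0, 0, 0, 0], [4, 0, 0, 0, 0, 0, 0]]])

```text
time: 9.9
tool_pos: [470.8, -236.2, 184.3]
ee_rot: [-1.569, -0.001, 1.444]
wrist_force: [0.0, -0.5, -0.5]
gripper_width: 55.7
```

```bash
python3 d.py 471.4 -237.2 61.5 82.7
python3 - <<'E'
from h import *
import pickle
f=wristf();cv2.imwrite("pics/w8.png",f["image"][:,:,::-1])
t=vision.grab_frame("top");crop(t["image"],380,180,540,320,5,"c8t.png")
s=vision.grab_frame("scene");crop(s["image"],210,120,350,260,5,"c8s.png")
pickle.dump((f,t,s),open("f8.pkl","wb"))
E
```

```text
t 9.9 pos [ 470.8 -236.2  184.3] rpy [-8.992e+01 -7.000e-02  8.276e+01] grip 55.7
turn deg [-0.08  0.06  0.07] shift cm [-0.09 12.28 -0.08]
```

View pics/w8.png

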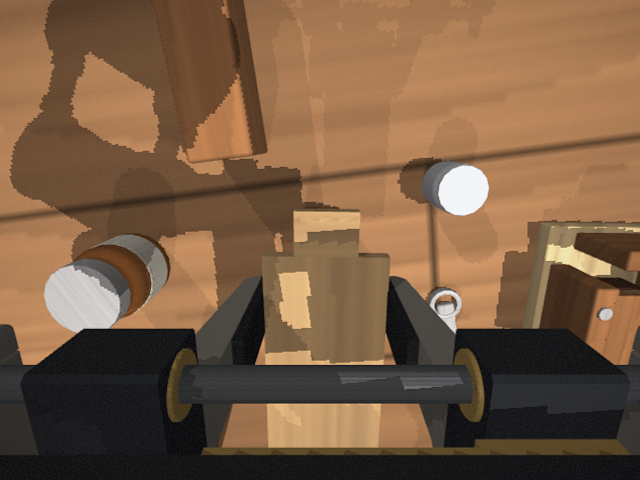

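View pics/c8t.png

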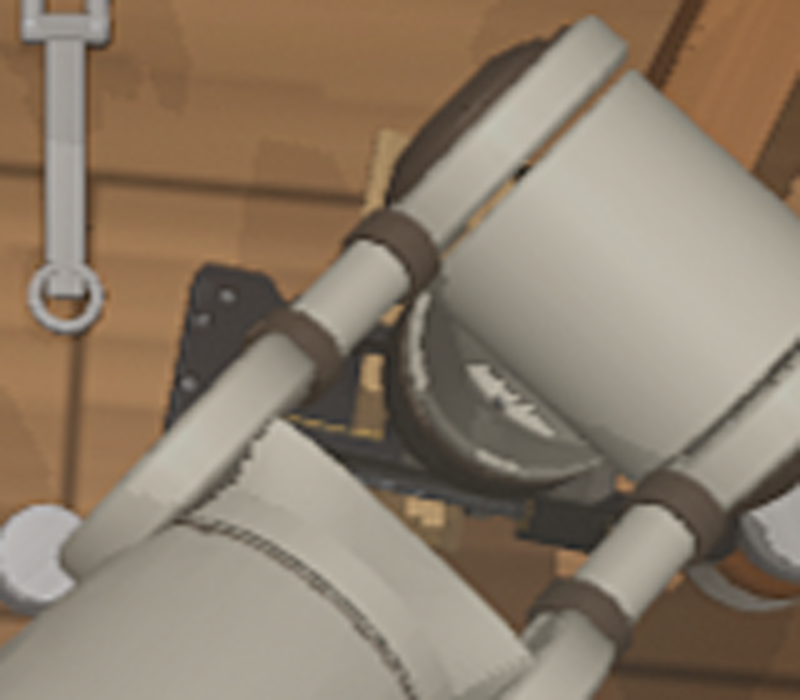

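View pics/c8s.png

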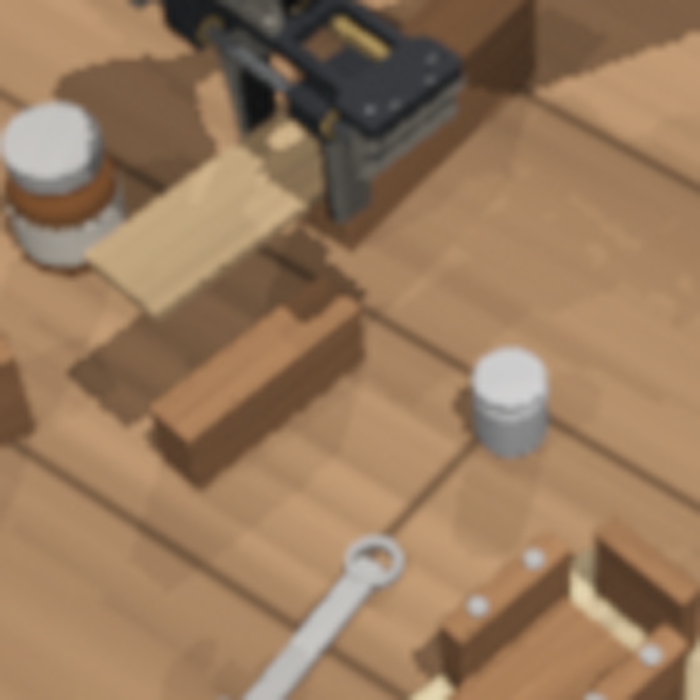

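>>> jog_arm(motion=[[[4, 0, 2, 0, 0, 0, 0], [4, 0, 4, 0, 0, 0, 0], [4, 0, 3, 0, 0, 0, 0], [4, 0, 1.5, 0, 0, 0, 0], [4, 0, 1, 0, 0, 0, 0], [4, 0, 0.4, 0, 0, 0, 0], [4, 0, 0, 0, 0, 0, 0], [4, 0, 0, 0, 0, 0, 0]]])

```text
time: 10.85
tool_pos: [472.2, -237.6, 67.1]
ee_rot: [-1.573, 0.001, 1.444]
wrist_force: [0.4, 0.6, 0.2]
gripper_width: 55.4
```

```bash
python3 d.py 471.4 -237.2 61.5 82.7
python3 - <<'E'
from h import *
f=wristf();cv2.imwrite("pics/w9.png",f["image"][:,:,::-1])
s=vision.grab_frame("scene");crop(s["image"],210,120,350,260,5,"c9s.png")
E
```

```text
t 10.85 pos [ 472.2 -237.6   67.1] rpy [-9.010e+01  6.000e-02  8.272e+01] grip 55.4
turn deg [ 0.1   0.02 -0.06] shift cm [0.03 0.56 0.08]
```

View pics/c9s.png

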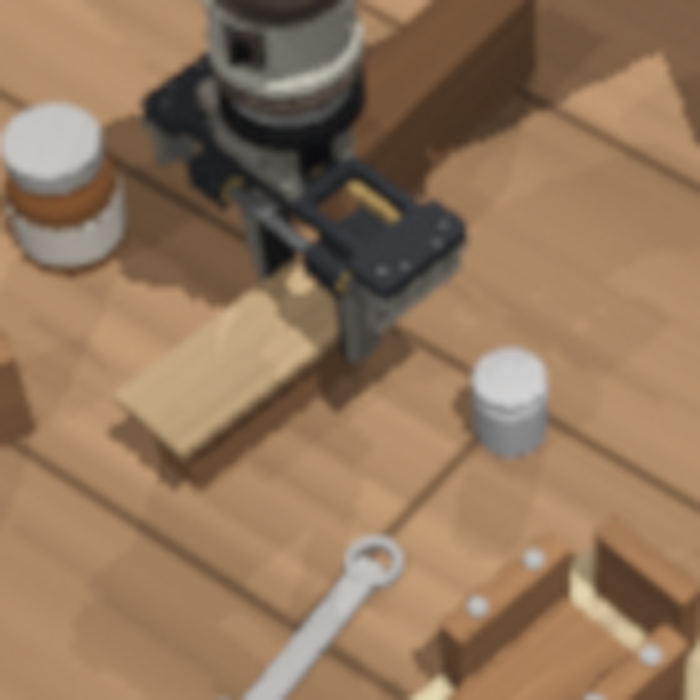

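View pics/w9.png

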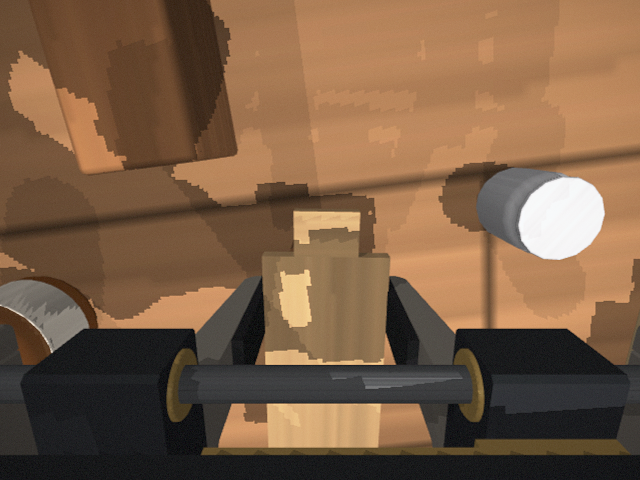

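>>> jog_arm(motion=[[[4, 0, 0.3, 0, 0, 0, 0], [4, 0, 0.2, 0, 0, 0, 0], [4, 0, 0, 0, 0, 0, 0], [4, 0, 0, 0, 0, 0, 0]]])

```text
time: 11.35
tool_pos: [471.3, -237.1, 60.9]
ee_rot: [-1.571, -0.0, 1.443]
wrist_force: [-0.2, 0.2, -0.1]
gripper_width: 55.5
```

>>> jog_arm(motion=[[[4, 0, 0.1, 0, 0, 0, 0], [4, 0, 0, 0, 0, 0, 0]]])

```text
time: 11.55
tool_pos: [471.5, -237.3, 60.2]
ee_rot: [-1.571, 0.0, 1.443]
wrist_force: [-1.2, -0.2, 1.2]
gripper_width: 55.3
```

>>> jog_arm(motion=[[[4, 0, 0.1, 0, 0, 0, 0], [4, 0, 0, 0, 0, 0, 0]]])

```text
time: 11.75
tool_pos: [471.6, -237.3, 60.2]
ee_rot: [-1.571, 0.0, 1.444]
wrist_force: [-2.5, 1.5, 9.4]
gripper_width: 55.6
```

>>> jog_arm(motion=[[[9, 0, 0, 0, 0, 0, 0], [9, 0, 0, 0, 0, 0, 0], [9, 0, 0, 0, 0, 0, 0], [9, 0, 0, 0, 0, 0, 0], [9, 0, 0, 0, 0, 0, 0]]])

```text
time: 12.25
tool_pos: [471.4, -237.1, 58.9]
ee_rot: [-1.571, -0.0, 1.443]
wrist_force: [-0.5, 0.1, 0.6]
gripper_width: 89.6
```

>>> jog_arm(motion=[[[9, 0, -2, 0, 0, 0, 0], [9, 0, -4, 0, 0, 0, 0], [9, 0, -4, 0, 0, 0, 0], [9, 0, 0, -4, 0, 0, 0], [9, 0, 0, -4, 0, 0, 0], [9, 0, 0, -2.4, 0, 0, 0], [9, 0, 0, 0, 0, 0, 0], [9, 0, 0, 0, 0, 0, 0]]])

```text
time: 13.05
tool_pos: [574.1, -250.1, 158.4]
ee_rot: [-1.569, -0.0, 1.444]
wrist_force: [0.2, 0.8, 0.4]
gripper_width: 90.0
```

```bash
python3 d.py 571 -250 62 82.7
python3 - <<'E'
from h import *
f=wristf();cv2.imwrite("pics/w10.png",f["image"][:,:,::-1])
s=vision.grab_frame("scene");crop(s["image"],210,120,350,260,5,"c10s.png")
E
```

```text
t 13.05 pos [ 574.1 -250.1  158.4] rpy [-8.992e+01 -3.000e-02  8.272e+01] grip 90.0
turn deg [-0.08  0.02  0.03] shift cm [-0.03  9.64  0.3 ]
```

View pics/c10s.png

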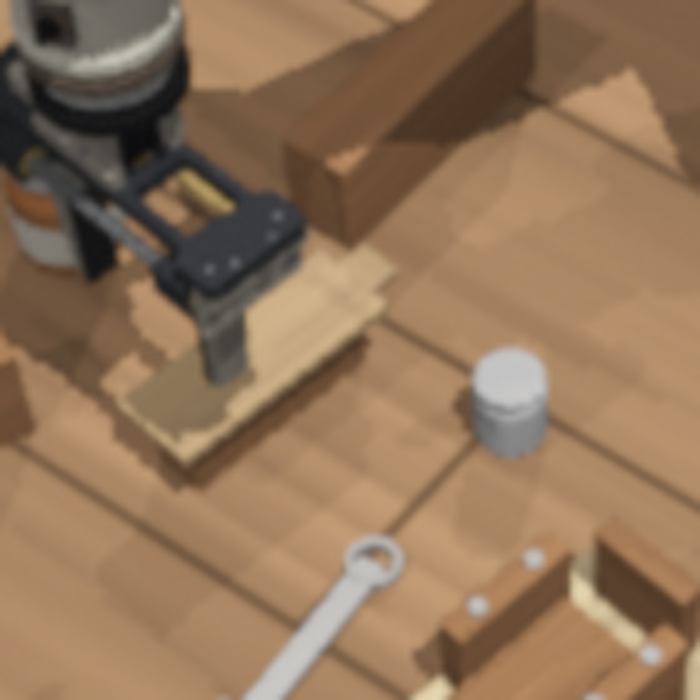

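View pics/w10.png

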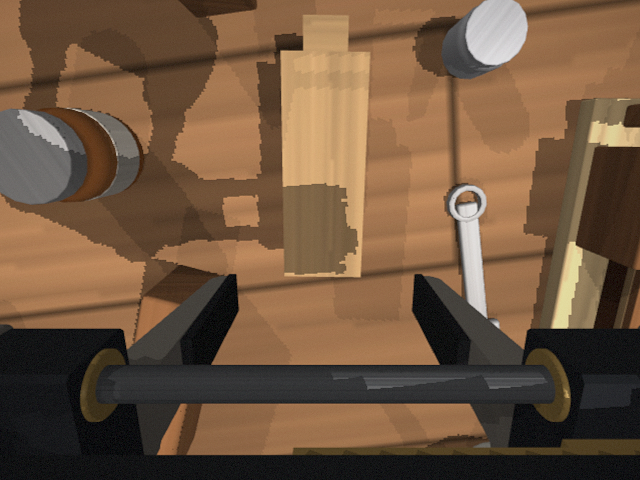

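Run:
```python
from h import *
import pickle
t,s=pickle.load(open("f0.pkl","rb"))
f=wristf()
print("plain",ray(f,285,276,57).round(1),ray(f,361,276,57).round(1),"shoulder",ray(f,281,52,57).round(1),ray(f,370,52,57).round(1))
for z in(50,80):print("distr corners",ray(t,496,226,z).round(1),ray(t,500,235,z).round(1),ray(t,514,237,z).round(1))
print("jar",ray(t,541,282,85).round(1))
c=cv2.cvtColor(t["image"],cv2.COLOR_RGB2BGR)[140:320,420:560];cv2.imwrite("pics/dis.png",cv2.resize(c,None,fx=4,fy=4))
```

```text
plain [ 589.4 -280.7   57. ] [ 596.6 -225.3   57. ] shoulder [ 441.4 -259.9   57. ] [ 448.5 -204.6   57. ]
distr corners [ 600.5 -336.3   50. ] [ 582.  -345.1   50. ] [ 580.4 -374.    50. ]
distr corners [ 592.3 -328.4   80. ] [ 574.3 -337.    80. ] [ 572.7 -365.2   80. ]
jar [ 484.9 -419.    85. ]
```

View pics/dis.png

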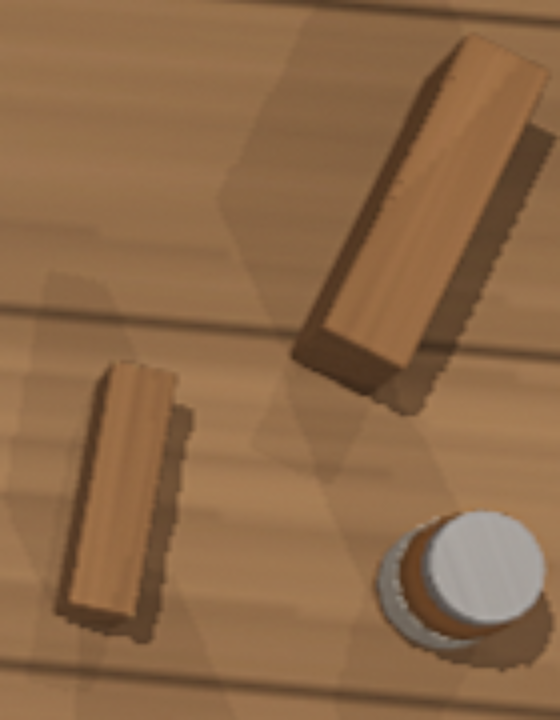

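```bash
python3 - <<'E'
from h import *
import pickle
t,s=pickle.load(open("f0.pkl","rb"))
g=ray(t,420+293/4,140+355/4,0);print("ground",g.round(1))
for z in (50,60,70,80,90,100):print(z,ray(t,420+325/4,140+328/4,z).round(1))
E
python3 d.py 571.5 -250 63 82.4
```

```text
ground [ 607.5 -343.8    0. ]
50 [ 610.1 -346.9   50. ]
60 [ 607.2 -344.2   60. ]
70 [ 604.4 -341.4   70. ]
80 [ 601.6 -338.7   80. ]
90 [ 598.8 -336.    90. ]
100 [ 596.  -333.3  100. ]
t 13.2 pos [ 573.5 -250.2  158.8] rpy [-8.994e+01 -2.000e-02  8.267e+01] grip 89.9
turn deg [-0.06  0.27  0.02] shift cm [-0.01  9.58  0.2 ]
```

>>> jog_arm(motion=[[[9, 0, 3, 0.2, 0, 0, 0], [9, 0, 4, 0, 0, 0, 0], [9, 0, 2, 0, 0, 0, 0], [9, 0, 0.9, 0, 0, 0, 0], [9, 0, 0, 0, 0, 0, 0], [9, 0, 0, 0, 0, 0, 0]]])

```text
time: 13.8
tool_pos: [573.2, -250.8, 61.6]
ee_rot: [-1.573, 0.001, 1.443]
wrist_force: [0.1, -0.9, 0.7]
gripper_width: 89.8
```

>>> jog_arm(motion=[[[4, 0, 0, 0, 0, 0, 0], [4, 0, 0, 0, 0, 0, 0], [4, 0, 0, 0, 0, 0, 0], [4, 0, 0, 0, 0, 0, 0], [4, 0, 0, 0, 0, 0, 0], [4, 0, 0, 0, 0, 0, 0], [4, 0, 0, 0, 0, 0, 0]]])

```text
time: 14.5
tool_pos: [572.7, -250.2, 60.2]
ee_rot: [-1.571, 0.0, 1.443]
wrist_force: [-0.5, 0.3, 2.3]
gripper_width: 55.6
```

```bash
python3 d.py 571.5 -250 63 82.4
python3 - <<'E'
from h import *
f=wristf();cv2.imwrite("pics/w11.png",f["image"][:,:,::-1])
E
```

```text
t 14.5 pos [ 572.7 -250.2   60.2] rpy [-9.001e+01  1.000e-02  8.270e+01] grip 55.6
turn deg [ 0.01  0.3  -0.01] shift cm [-0.   -0.28  0.13]
```

View pics/w11.png

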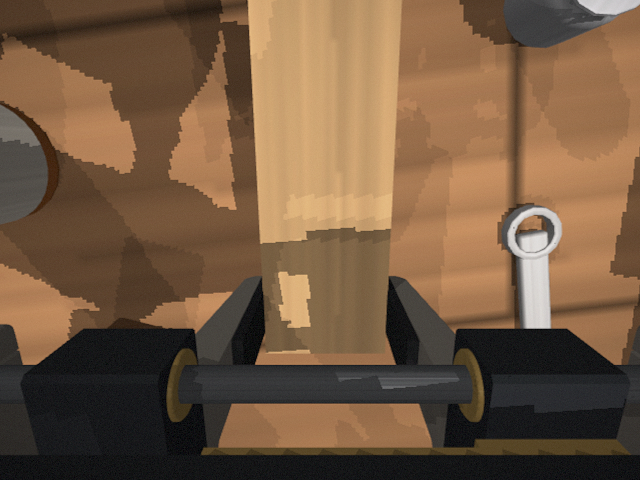

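>>> jog_arm(motion=[[[4, 0, -0.5, 0, 0, 0, 0], [4, 0, -1, 0, 0, 0, 0], [4, 0, -2, 0, 0, 0, 0], [4, 0, -3, 0, 0, 0, 0], [4, 0, -3, 0, 0, 0, 0], [4, 0, -2, 0, 0, 0, 0], [4, 0, -0.5, 0, 0, 0, 0], [4, 0, 0, 0, 0, 0, 0]]])

```text
time: 15.35
tool_pos: [573.0, -250.4, 181.0]
ee_rot: [-1.572, 0.001, 1.443]
wrist_force: [-0.2, -0.5, -1.0]
gripper_width: 55.5
```

```bash
python3 d.py 571.5 -250 63 82.4
python3 - <<'E'
from h import *
f=wristf();cv2.imwrite("pics/w12.png",f["image"][:,:,::-1])
s=vision.grab_frame("scene");crop(s["image"],210,120,350,260,5,"c12s.png")
E
```

```text
t 15.35 pos [ 573.  -250.4  181. ] rpy [-9.009e+01  5.000e-02  8.270e+01] grip 55.5
turn deg [ 0.09  0.3  -0.05] shift cm [ 0.02 11.8   0.15]
```

View pics/w12.png

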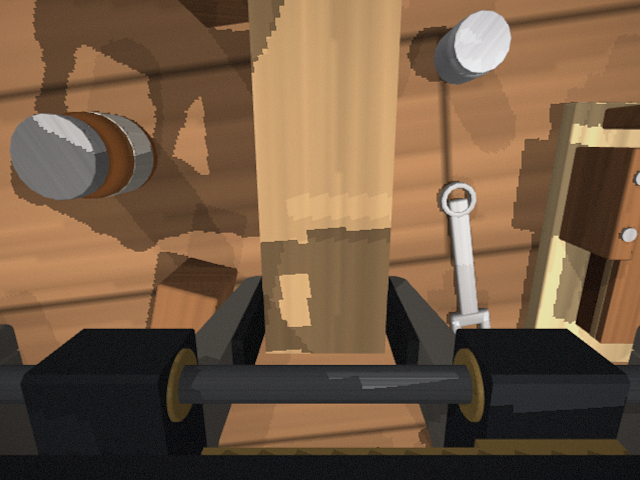

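View pics/c12s.png

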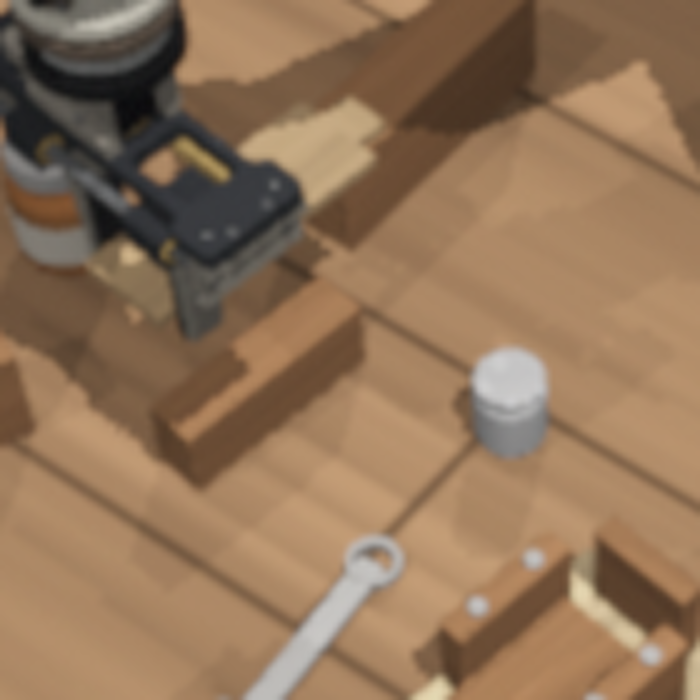

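Run:
```python
from h import *
f=wristf();p=ctrl.state()["tool_pos"]
u=np.array([np.cos(np.radians(-7.3)),np.sin(np.radians(-7.3))])
for c in(268,384):
    q=ray(f,c,352,p[2]-3.2);print(q.round(1),"along",((q-p)[:2]@u).round(1))
# jig cheeks/stop seen now
print(ray(f,563,103,18).round(1))
```

```text
[ 588.8 -278.   175. ] along 20.6
[ 595.8 -223.6  175. ] along 20.6
[491.3 -45.1  18. ]
```

```bash
python3 d.py 610 -115 195 82.5
```

```text
t 15.5 pos [ 571.7 -249.5  178.2] rpy [-8.984e+01 -8.000e-02  8.270e+01] grip 55.9
turn deg [-0.16  0.2   0.08] shift cm [13.84 -1.68 -2.04]
```

>>> jog_arm(motion=[[[4, 1, -0.5, -0.1, 0, 0.2, 0], [4, 2.5, -0.7, -0.4, 0, 0, 0], [4, 3.2, -0.5, -0.5, 0, 0, 0], [4, 3.2, 0, -0.5, 0, 0, 0], [4, 2.5, 0, -0.4, 0, 0, 0], [4, 1.4, 0, -0.1, 0, 0, 0], [4, 0, 0, 0, 0, 0, 0], [4, 0, 0, 0, 0, 0, 0]]])

```text
time: 16.3
tool_pos: [610.2, -116.3, 196.7]
ee_rot: [-1.57, 0.0, 1.44]
wrist_force: [-0.4, -0.7, 0.2]
gripper_width: 55.4
```

Run:
```python
from h import *
import pickle
print(ctrl.state()["ee_rot"])
f=wristf();cv2.imwrite("pics/w13.png",f["image"][:,:,::-1]);pickle.dump(f,open("f13.pkl","wb"))
```

```text
[-1.57016679e+00  4.78923800e-04  1.44007125e+00]
```

View pics/w13.png

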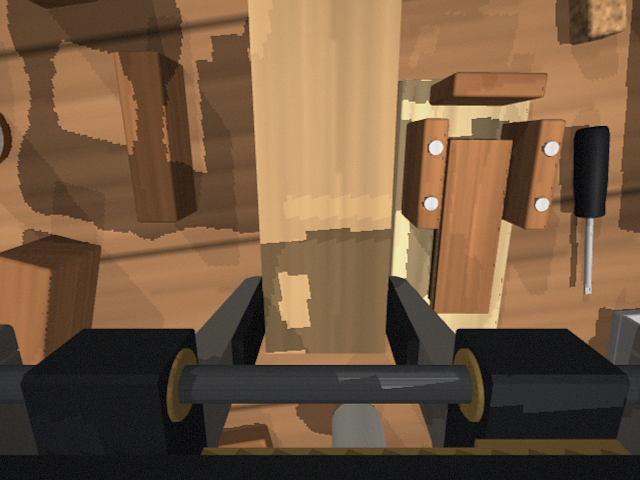

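Run:
```python
from h import *
import pickle
f=pickle.load(open("f13.pkl","rb"))
crop(f["image"],390,60,580,200,4,"z13.png")
crop(f["image"],390,190,580,330,4,"z13b.png")
```

```text
(no output)
```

View pics/z13.png

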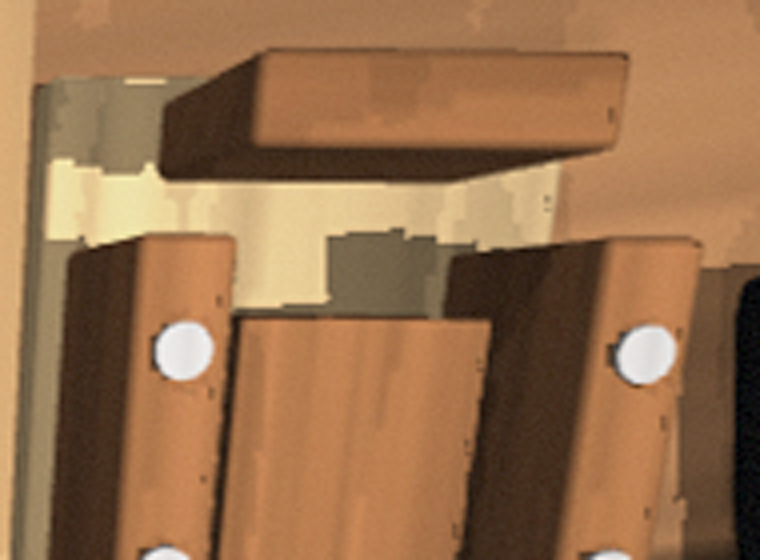

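View pics/z13b.png

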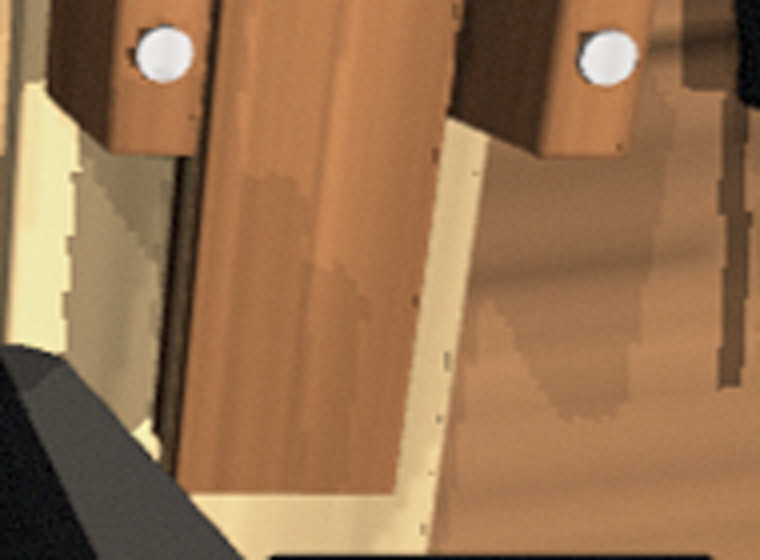

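Run:
```python
from h import *
import pickle
f=pickle.load(open("f13.pkl","rb"))
A=lambda a,b,z:ray(f,390+(a+.5)/4-.5,60+(b+.5)/4-.5,z)
B=lambda a,b,z:ray(f,390+(a+.5)/4-.5,190+(b+.5)/4-.5,z)
st=[A(253,146,78),A(614,148,78)]
ci=[A(234,238,78),A(607,240,78),B(543,156,78),B(194,155,78)]
sp=[A(240,318,58),A(490,320,58),B(395,493,58),B(178,493,58)]
def ang(p,q):d=p-q;return np.degrees(np.arctan2(d[1],d[0])).round(2)
print("stop",np.round(st,1).tolist(),np.linalg.norm(st[0]-st[1]).round(1),ang(st[1],st[0])-90, np.mean(st,0).round(1))
print("cheeks",np.round(ci,1)[:,:2].tolist(),"gaps",np.linalg.norm(ci[0]-ci[1]).round(1),np.linalg.norm(ci[2]-ci[3]).round(1),"ang",ang(ci[3],ci[0]),ang(ci[2],ci[1]),np.mean(ci,0).round(1))
print("strips",np.round(sp,1)[:,:2].tolist(),"w",np.linalg.norm(sp[0]-sp[1]).round(1),np.linalg.norm(sp[2]-sp[3]).round(1),"ang",ang(sp[3],sp[0]),ang(sp[2],sp[1]),np.mean(sp,0).round(1))
for a in(-7,-7.5,-8):
    u=np.array([np.cos(np.radians(a)),np.sin(np.radians(a))])
    print(a,"seat from stop",np.mean(st,0)[:2]+99*u,"from cheeks",np.mean(ci,0)[:2]+45*u)
```

```text
stop [[516.8, -14.1, 78.0], [525.2, 47.7, 78.0]] 62.3 -7.760000000000005 [521.   16.8  78. ]
cheeks [[531.5, -17.9], [540.3, 46.9], [618.2, 37.1], [609.4, -28.6]] gaps 65.4 66.2 ang -7.79 -7.18 [574.8   9.4  78. ]
strips [[545.8, -10.7], [552.4, 36.7], [696.6, 17.1], [690.4, -29.8]] w 47.8 47.3 ang -7.51 -7.71 [621.3   3.3  58. ]
-7 seat from stop [619.25467185   4.72937297] from cheeks [619.50322564   3.88298564]
-7.5 seat from stop [619.14564411   3.87234494] from cheeks [619.45366758   3.49342744]
-8 seat from stop [619.02914164   3.01630098] from cheeks [619.40071191   3.10431655]
```

```bash
python3 d.py 673.6 -3.7 125 82.4
```

```text
t 16.35 pos [ 610.1 -116.8  196.8] rpy [-8.998e+01  3.000e-02  8.246e+01] grip 55.3
turn deg [-0.02  0.06 -0.03] shift cm [12.05  7.18 -4.8 ]
```

>>> jog_arm(motion=[[[4, 1, 0, -0.4, 0, 0.06, 0], [4, 2.5, 0, -1, 0, 0, 0], [4, 3, 0, -1.2, 0, 0, 0], [4, 3, 0, -1.2, 0, 0, 0], [4, 2, 0.5, -0.8, 0, 0, 0], [4, 0.55, 2, -0.2, 0, 0, 0], [4, 0, 3, 0, 0, 0, 0], [4, 0, 1.4, 0, 0, 0, 0]]])

```text
time: 17.15
tool_pos: [672.5, -2.5, 124.9]
ee_rot: [-1.567, -0.0, 1.438]
wrist_force: [-0.2, -0.9, -0.4]
gripper_width: 55.7
```

>>> jog_arm(motion=[[[4, 0, 0.2, 0, 0, 0, 0], [4, 0, 0, 0, 0, 0, 0]]])

```text
time: 17.35
tool_pos: [674.0, -3.2, 126.3]
ee_rot: [-1.571, -0.0, 1.438]
wrist_force: [0.0, 0.3, -1.5]
gripper_width: 55.7
```

```bash
python3 d.py 673.6 -3.7 100 82.4
python3 - <<'E'
from h import *
import pickle
f=wristf();cv2.imwrite("pics/w14.png",f["image"][:,:,::-1]);pickle.dump(f,open("f14.pkl","wb"))
s=vision.grab_frame("scene");crop(s["image"],250,180,410,300,5,"c14s.png")
E
```

```text
t 17.35 pos [674.   -3.2 126.3] rpy [-90.    -0.    82.39] grip 55.7
turn deg [ 0.   -0.01  0.  ] shift cm [-0.06  2.63  0.03]
```

View pics/w14.png

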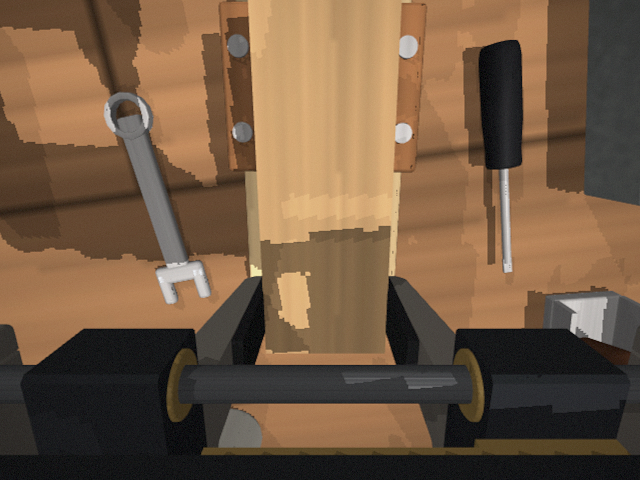

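View pics/c14s.png

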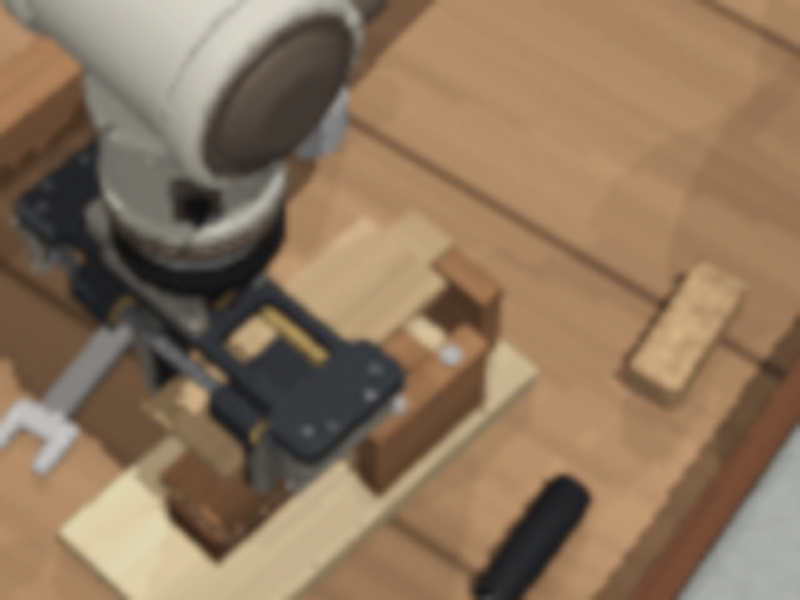

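>>> jog_arm(motion=[[[4, -0.12, 1.5, 0, 0, 0, 0], [4, 0, 1.5, 0, 0, 0, 0], [4, 0, 0.4, 0, 0, 0, 0], [4, 0, 0, 0, 0, 0, 0], [4, 0, 0, 0, 0, 0, 0]]])

```text
time: 17.95
tool_pos: [673.7, -3.9, 91.9]
ee_rot: [-1.571, -0.0, 1.439]
wrist_force: [0.4, -0.3, -0.6]
gripper_width: 55.2
```

```bash
python3 d.py 673.6 -4.5 68.2 82.4
python3 - <<'E'
from h import *
import pickle
f=wristf();cv2.imwrite("pics/w15.png",f["image"][:,:,::-1]);pickle.dump(f,open("f15.pkl","wb"))
s=vision.grab_frame("scene");crop(s["image"],250,180,410,300,5,"c15s.png")
E
```

```text
t 17.95 pos [673.7  -3.9  91.9] rpy [-89.99  -0.    82.44] grip 55.2
turn deg [-0.01  0.04  0.  ] shift cm [-0.06  2.37  0.  ]
```

View pics/w15.png

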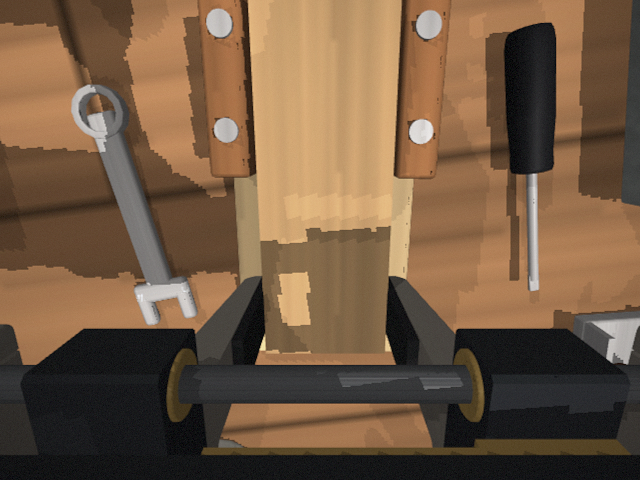

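View pics/c15s.png

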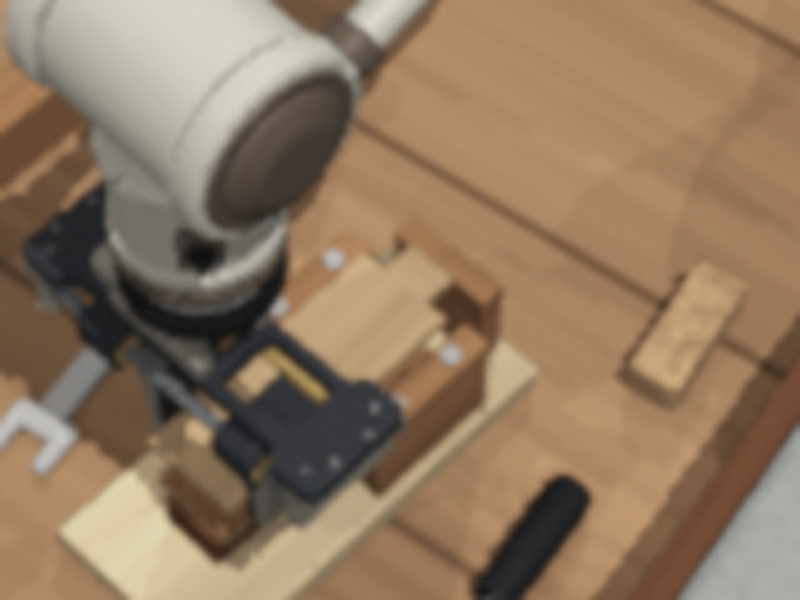

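>>> jog_arm(motion=[[[4, -0.04, 0.5, 0, 0, 0, 0], [4, 0, 0.5, 0, 0, 0, 0], [4, 0, 0.3, 0, 0, 0, 0], [4, 0, 0, 0, 0, 0, 0]]])

```text
time: 18.45
tool_pos: [673.0, -4.2, 78.0]
ee_rot: [-1.569, -0.0, 1.439]
wrist_force: [-0.5, 0.1, -1.4]
gripper_width: 55.5
```

>>> jog_arm(motion=[[[4, 0, 0.4, 0, 0, 0, 0], [4, 0, 0.4, 0, 0, 0, 0], [4, 0, 0, 0, 0, 0, 0]]])

```text
time: 18.75
tool_pos: [673.1, -4.2, 70.1]
ee_rot: [-1.569, -0.0, 1.439]
wrist_force: [-0.4, 0.3, -0.4]
gripper_width: 55.5
```

```bash
python3 d.py 673.6 -4.5 68.2 82.4
python3 - <<'E'
from h import *
import pickle
f=wristf();cv2.imwrite("pics/w16.png",f["image"][:,:,::-1])
s=vision.grab_frame("scene");crop(s["image"],300,200,360,260,10,"c16s.png")
t=vision.grab_frame("top");crop(t["image"],280,200,390,290,7,"c16t.png")
E
```

```text
t 18.75 pos [673.1  -4.2  70.1] rpy [-89.92  -0.    82.44] grip 55.5
turn deg [-0.08  0.04  0.  ] shift cm [-0.02  0.19 -0.05]
```

View pics/c16s.png

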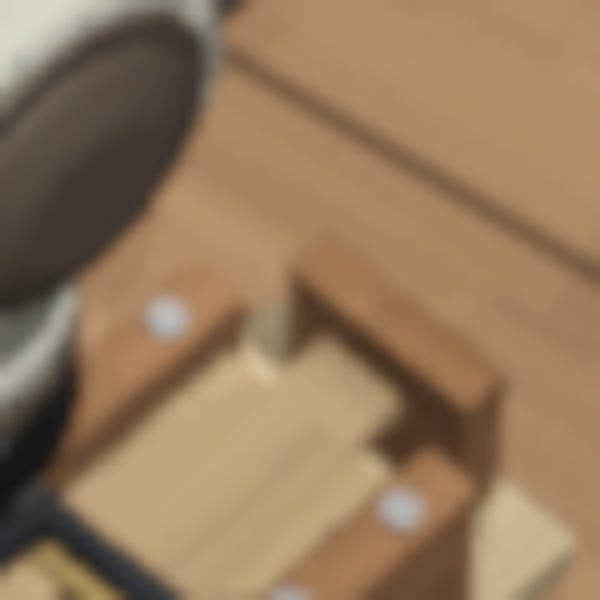

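View pics/c16t.png

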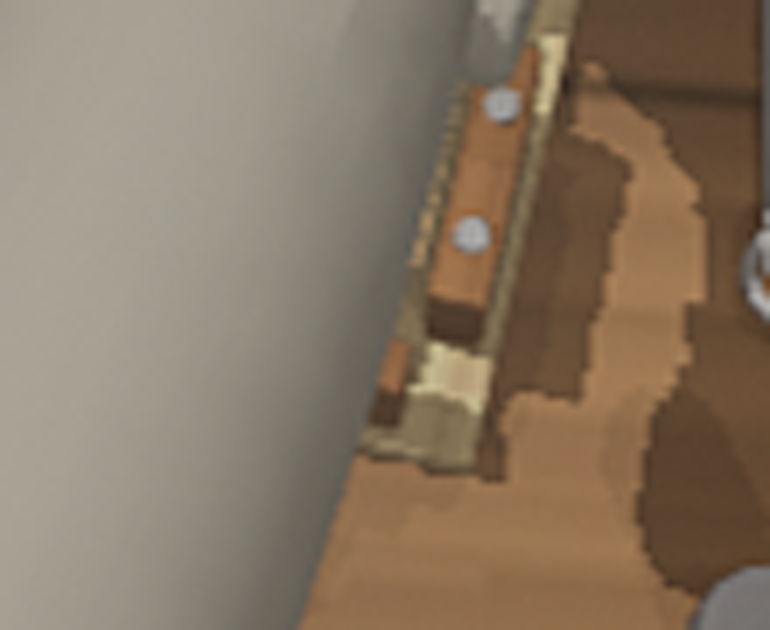

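Run:
```python
from h import *
s=vision.grab_frame("scene")
q=lambda a,b,z:ray(s,300+(a+.5)/10-.5,200+(b+.5)/10-.5,z)[:2]
n=np.array([np.cos(np.radians(-7.6)),np.sin(np.radians(-7.6))])
for p in[(297,272,78),(470,408,78),(325,338,67),(402,404,67)]:print(p,q(*p).round(1),(q(*p)@n).round(1))
```

```text
(297, 272, 78) [518.3  -9.9] 515.0
(470, 408, 78) [526.   49.8] 514.8
(325, 338, 67) [524.6   3.6] 519.5
(402, 404, 67) [529.3  31.3] 520.5
```

>>> jog_arm(motion=[[[4, 0, 0.1, 0, 0, 0, 0], [4, 0, 0.1, 0, 0, 0, 0], [4, 0, 0, 0, 0, 0, 0]]])

```text
time: 19.25
tool_pos: [673.5, -4.3, 68.8]
ee_rot: [-1.571, 0.0, 1.439]
wrist_force: [0.5, 0.1, -0.3]
gripper_width: 55.5
```

Measured in the scene view, the gap to the stop is about 5 mm, which is good. I'll lower until it touches.

>>> jog_arm(motion=[[[4, 0, 0.1, 0, 0, 0, 0], [4, 0, 0, 0, 0, 0, 0]]])

```text
time: 19.45
tool_pos: [673.7, -4.4, 68.3]
ee_rot: [-1.571, 0.0, 1.439]
wrist_force: [-0.8, 0.3, 1.2]
gripper_width: 55.7
```

>>> jog_arm(motion=[[[4, 0, 0.08, 0, 0, 0, 0], [4, 0, 0, 0, 0, 0, 0]]])

```text
time: 19.65
tool_pos: [673.7, -4.3, 68.2]
ee_rot: [-1.571, 0.0, 1.439]
wrist_force: [-3.3, 0.8, 6.5]
gripper_width: 55.6
```

>>> jog_arm(motion=[[[9, 0, 0, 0, 0, 0, 0], [9, 0, 0, 0, 0, 0, 0], [9, 0, 0, 0, 0, 0, 0], [9, 0, 0, 0, 0, 0, 0], [9, 0, 0, 0, 0, 0, 0]]])

```text
time: 20.15
tool_pos: [673.5, -4.3, 67.0]
ee_rot: [-1.571, -0.0, 1.439]
wrist_force: [-0.1, -0.3, 0.3]
gripper_width: 89.6
```

>>> jog_arm(motion=[[[9, 0, -1.5, 0, 0, 0, 0], [9, 0, -4, 0, 0, 0, 0], [9, 0, -4.5, 0, 0, 0, 0], [9, 0, -4, 0, 0, 0, 0], [9, 0, 0, 0, 0, 0, 0], [9, 0, 0, 0, 0, 0, 0]]])

```text
time: 20.75
tool_pos: [674.5, -4.5, 209.8]
ee_rot: [-1.575, 0.0, 1.439]
wrist_force: [-0.6, -0.1, -0.9]
gripper_width: 90.3
```

```bash
python3 d.py 472 414 200 107.8
python3 - <<'E'
from h import *
import pickle
f=wristf();cv2.imwrite("pics/w17.png",f["image"][:,:,::-1]);pickle.dump(f,open("f17.pkl","wb"))
E
```

```text
t 20.75 pos [674.5  -4.5 209.8] rpy [-9.023e+01  1.000e-02  8.244e+01] grip 90.3
turn deg [  0.22 -25.36  -0.06] shift cm [46.04  0.98  6.49]
```

View pics/w17.png

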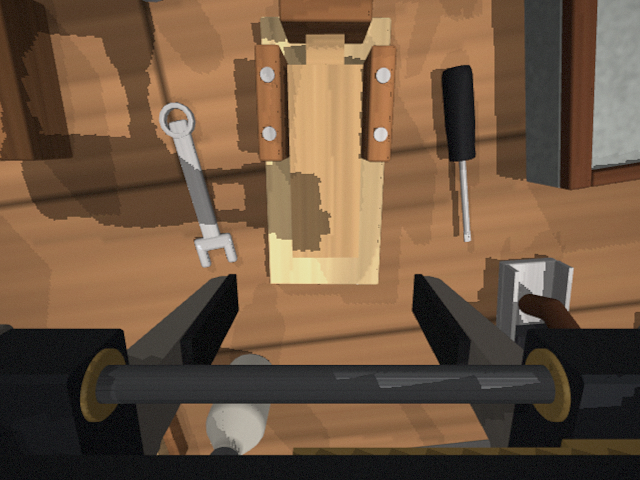

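Run:
```python
from h import *
import pickle
f=pickle.load(open("f17.pkl","rb"))
a=[ray(f,291,258,65),ray(f,360,258,65)];b=[ray(f,288,66,65),ray(f,363,66,65)];t=[ray(f,306,34,65),ray(f,344,34,65)]
for x in(a,b,t):print(np.round(x,1).tolist(),np.mean(x,0).round(1))
print("centre",((np.mean(a,0)+np.mean(b,0))/2).round(1),"stop edge",ray(f,281,22,78).round(1),ray(f,372,22,78).round(1))
```

```text
[[691.4, -34.9, 65.0], [699.1, 23.4, 65.0]] [695.3  -5.7  65. ]
[[543.2, -13.7, 65.0], [550.5, 41.4, 65.0]] [546.9  13.8  65. ]
[[524.0, 2.6, 65.0], [527.6, 29.9, 65.0]] [525.8  16.2  65. ]
centre [621.1   4.   65. ] stop edge [517.8 -13.2  78. ] [526.   48.8  78. ]
```

>>> jog_arm(motion=[[[9, 0, 0, 0, 0, -8.46, 0], [9, 0, 0, 0, 0, -8.46, 0], [9, 0, 0, 0, 0, -8.44, 0], [9, 4.18, 0, 0.59, 0, 0, 0], [9, 4.18, 0, 0.59, 0, 0, 0], [9, 4.18, 0, 0.59, 0, 0, 0], [9, 4.18, 0, 0.59, 0, 0, 0], [9, 4.18, 0, 0.59, 0, 0, 0]]])

```text
time: 21.6
tool_pos: [579.5, 186.9, 205.1]
ee_rot: [-1.567, -0.001, 1.881]
wrist_force: [0.1, -0.4, 0.4]
gripper_width: 89.9
```

>>> jog_arm(motion=[[[9, 4.18, 0, 0.59, 0, 0, 0], [9, 4.18, 0, 0.59, 0, 0, 0], [9, 4.18, 0, 0.59, 0, 0, 0], [9, 4.18, 0, 0.59, 0, 0, 0], [9, 4.18, 0, 0.59, 0, 0, 0], [9, 4.18, 0, 0.59, 0, 0, 0], [6, 0, 0, 0, 0, 0, 0], [6, 0, 0, 0, 0, 0, 0]]])

```text
time: 22.4
tool_pos: [470.1, 413.5, 205.4]
ee_rot: [-1.568, 0.001, 1.883]
wrist_force: [-0.1, -0.7, -0.3]
gripper_width: 75.9
```

```bash
python3 d.py 472 414 200 107.8
python3 - <<'E'
from h import *
import pickle
f=wristf();cv2.imwrite("pics/w18.png",f["image"][:,:,::-1]);pickle.dump(f,open("f18.pkl","wb"))
crop(f["image"],240,150,400,290,5,"z18.png")
t=vision.grab_frame("top");cv2.imwrite("pics/t18.png",t["image"][:,:,::-1])
E
```

```text
t 22.4 pos [470.1 413.5 205.4] rpy [-8.9820e+01  7.0000e-02  1.0791e+02] grip 75.9
turn deg [-0.18  0.11 -0.07] shift cm [-0.02  0.54 -0.2 ]
```

View pics/w18.png

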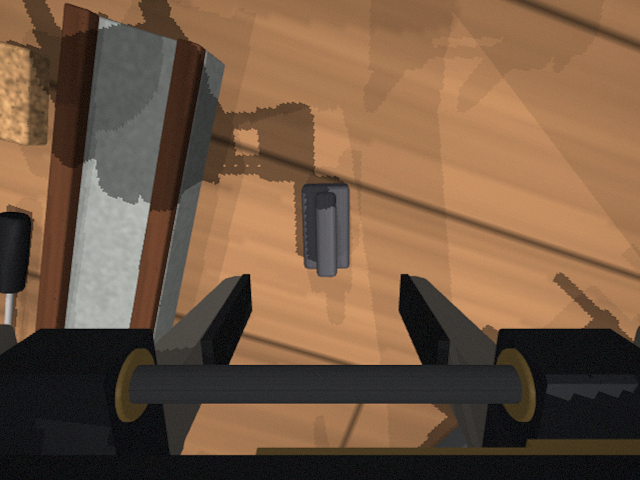

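View pics/z18.png

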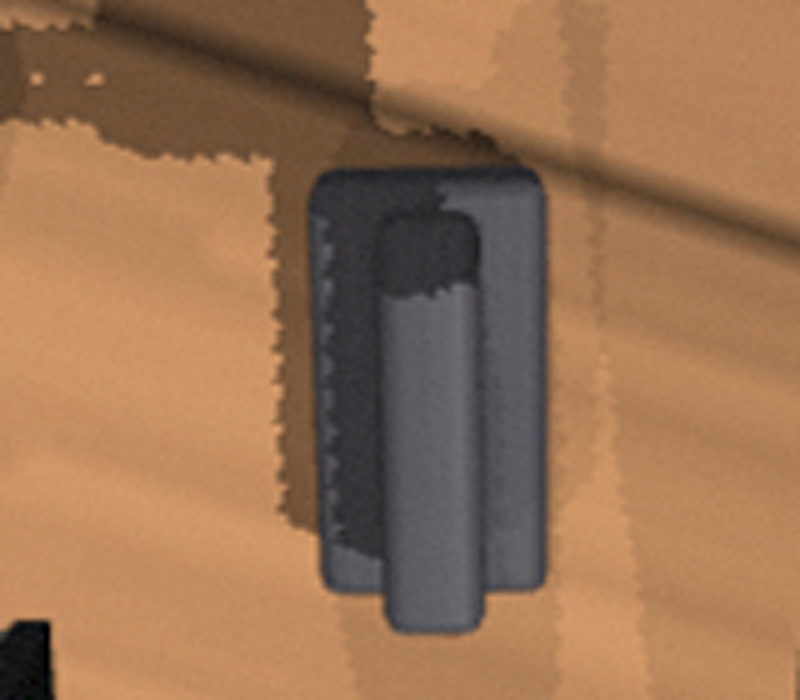

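View pics/t18.png

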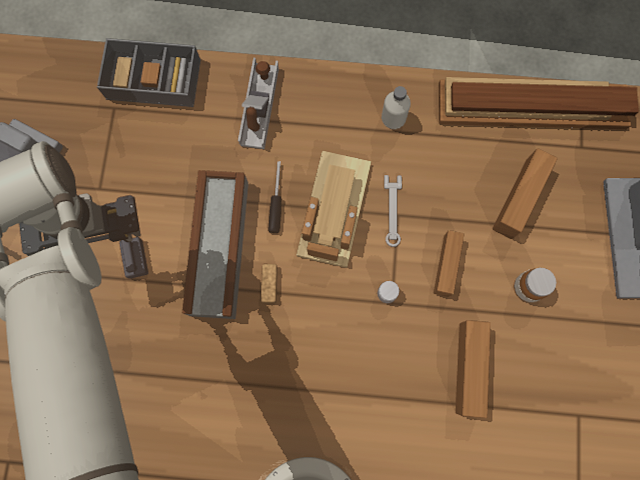

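Run:
```python
from h import *
import pickle
f=pickle.load(open("f18.pkl","rb"))
A=lambda a,b,z:ray(f,240+(a+.5)/5-.5,150+(b+.5)/5-.5,z)
def rep(n,c,z):
    p=np.array([A(a,b,z) for a,b in c]);d=p[2]+p[3]-p[0]-p[1]
    print(n,p.mean(0).round(1),"w",np.linalg.norm(p[0]-p[1]).round(1),"l",np.linalg.norm(p[0]-p[3]).round(1),"yaw",np.degrees(np.arctan2(d[1],d[0])).round(2))
rep("handle",[(378,212),(478,212),(484,632),(386,632)],58)
rep("block",[(311,173),(545,173),(546,588),(323,588)],28)
```

```text
handle [470.3 415.6  58. ] w 16.4 l 73.2 yaw 18.9
block [470.  415.6  28. ] w 42.0 l 78.8 yaw 18.85
```

```bash
python3 d.py 470.2 415.6 58 108.9
```

```text
t 22.5 pos [471.4 412.4 206.1] rpy [-8.9890e+01  5.0000e-02  1.0775e+02] grip 68.2
turn deg [-0.11 -1.15 -0.05] shift cm [3.400e-01 1.481e+01 1.000e-02]
```

>>> jog_arm(motion=[[[6, 0.34, 0, 0, 0, -1.15, 0], [6, 0, 4, 0, 0, 0, 0], [6, 0, 4.5, 0, 0, 0, 0], [6, 0, 3.5, 0, 0, 0, 0], [6, 0, 1.8, 0, 0, 0, 0], [6, 0, 0.7, 0, 0, 0, 0], [6, 0, 0, 0, 0, 0, 0], [6, 0, 0, 0, 0, 0, 0]]])

```text
time: 23.3
tool_pos: [471.5, 417.1, 63.8]
ee_rot: [-1.573, -0.0, 1.901]
wrist_force: [0.4, -0.2, 0.3]
gripper_width: 60.2
```

```bash
python3 d.py 470.2 415.6 57.5 108.9
python3 - <<'E'
from h import *
f=wristf();cv2.imwrite("pics/w19.png",f["image"][:,:,::-1])
E
```

```text
t 23.3 pos [471.5 417.1  63.8] rpy [-9.0140e+01 -3.0000e-02  1.0893e+02] grip 60.2
turn deg [0.14 0.03 0.03] shift cm [-0.1   0.63  0.17]
```

View pics/w19.png

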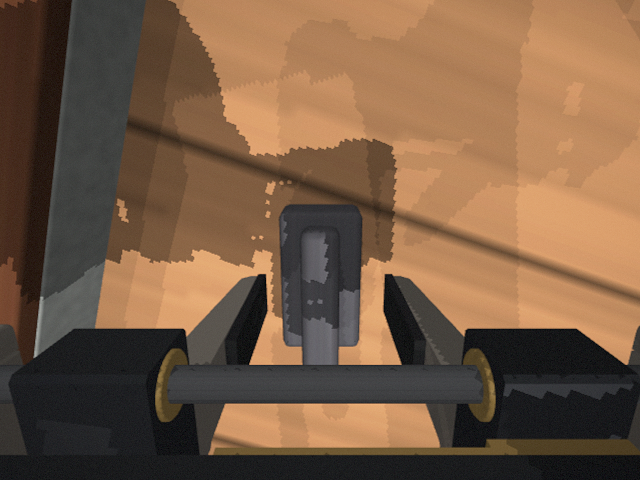

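>>> jog_arm(motion=[[[6, -0.12, 0.4, 0.1, 0, 0, 0], [6, 0, 0.2, 0.05, 0, 0, 0], [6, 0, 0, 0, 0, 0, 0], [0.5, 0, 0, 0, 0, 0, 0], [0.5, 0, 0, 0, 0, 0, 0], [0.5, 0, 0, 0, 0, 0, 0], [0.5, 0, 0, 0, 0, 0, 0], [0.5, 0, 0, 0, 0, 0, 0]]])

```text
time: 24.15
tool_pos: [469.2, 415.2, 56.2]
ee_rot: [-1.571, -0.0, 1.902]
wrist_force: [-0.3, -0.2, 0.1]
gripper_width: 22.4
```

>>> jog_arm(motion=[[[0.5, 0, 0, 0, 0, 0, 0], [0.5, 0, 0, 0, 0, 0, 0], [0.5, 0, -0.5, 0, 0, 0, 0], [0.5, 0, -0.5, 0, 0, 0, 0], [0.5, 0, 0, 0, 0, 0, 0]]])

```text
time: 24.65
tool_pos: [468.7, 415.3, 66.0]
ee_rot: [-1.57, -0.0, 1.902]
wrist_force: [0.3, 0.1, -7.7]
gripper_width: 17.8
```

```bash
python3 d.py 470.2 415.6 57.5 108.9
python3 - <<'E'
from h import *
import pickle
f=wristf();cv2.imwrite("pics/w20.png",f["image"][:,:,::-1]);pickle.dump(f,open("f20.pkl","wb"))
E
```

```text
t 24.65 pos [468.7 415.3  66. ] rpy [-8.9960e+01 -2.0000e-02  1.0895e+02] grip 17.8
turn deg [-0.04  0.05  0.02] shift cm [-0.02  0.85 -0.15]
```

View pics/w20.png

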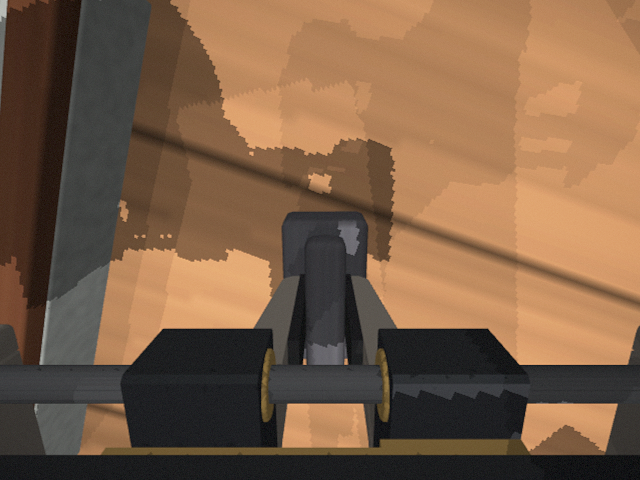

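>>> jog_arm(motion=[[[0.5, 0, -2, 0, 0, 0, 0], [0.5, 0, -3.5, 0, 0, 0, 0], [0.5, 0, -3.5, 0, 0, 0, 0], [0.5, 0, -3, 0, 0, 0, 0], [0.5, 0, -1.5, 0, 0, 0, 0], [0.5, 0, 0, 0, 0, 0, 0]]])

```text
time: 25.3
tool_pos: [470.3, 416.0, 203.5]
ee_rot: [-1.575, -0.001, 1.902]
wrist_force: [0.2, -0.1, -7.6]
gripper_width: 17.9
```

```bash
python3 d.py 618.5 3.8 200 82.4
```

```text
t 25.3 pos [470.3 416.  203.5] rpy [-9.0270e+01 -6.0000e-02  1.0896e+02] grip 17.9
turn deg [ 0.25 26.56  0.12] shift cm [-38.9    0.35 -20.14]
```

>>> jog_arm(motion=[[[0.5, 0, 0, 0, 0, 3, 0], [0.5, 0, 0, 0, 0, 5.2, 0], [0.5, 0, 0, 0, 0, 6, 0], [0.5, 0, 0, 0, 0, 6, 0], [0.5, 0, 0, 0, 0, 4.36, 0], [0.5, 0, 0, 0, 0, 2, 0], [0.5, -1, 0, -0.52, 0, 0, 0], [0.5, -2.2, 0, -1.14, 0, 0, 0]]])

```text
time: 26.1
tool_pos: [480.1, 381.1, 198.8]
ee_rot: [-1.568, 0.002, 1.441]
wrist_force: [1.1, -0.9, -8.0]
gripper_width: 17.5
```

>>> jog_arm(motion=[[[0.5, -3.6, 0, -1.86, 0, 0, 0], [0.5, -3.6, 0, -1.86, 0, 0, 0], [0.5, -3.6, 0, -1.86, 0, 0, 0], [0.5, -3.6, 0, -1.86, 0, 0, 0], [0.5, -3.6, 0, -1.86, 0, 0, 0], [0.5, -3.6, 0, -1.86, 0, 0, 0], [0.5, -3.6, 0, -1.86, 0, 0, 0], [0.5, -3.6, 0, -1.86, 0, 0, 0]]])

```text
time: 26.9
tool_pos: [590.0, 73.8, 199.3]
ee_rot: [-1.568, 0.0, 1.439]
wrist_force: [0.5, 0.0, -8.2]
gripper_width: 17.5
```

>>> jog_arm(motion=[[[0.5, -3.6, 0, -1.86, 0, 0, 0], [0.5, -2.2, 0, -1.14, 0, 0, 0], [0.5, -1.1, 0, -0.6, 0, 0, 0], [0.5, 0, 0, 0, 0, 0, 0], [0.5, 0, 0, 0, 0, 0, 0]]])

```text
time: 27.4
tool_pos: [616.5, 3.7, 200.1]
ee_rot: [-1.569, -0.001, 1.438]
wrist_force: [-0.1, -0.5, -8.0]
gripper_width: 18.0
```

```bash
python3 d.py 618.5 3.8 160 82.4
python3 - <<'E'
from h import *
import pickle
f=wristf();cv2.imwrite("pics/w21.png",f["image"][:,:,::-1]);pickle.dump(f,open("f21.pkl","wb"))
s=vision.grab_frame("scene");crop(s["image"],250,170,410,300,5,"c21s.png")
E
```

```text
t 27.4 pos [616.5   3.7 200.1] rpy [-8.987e+01 -5.000e-02  8.241e+01] grip 18.0
turn deg [-0.13  0.01  0.05] shift cm [ 0.04  4.01 -0.2 ]
```

View pics/w21.png

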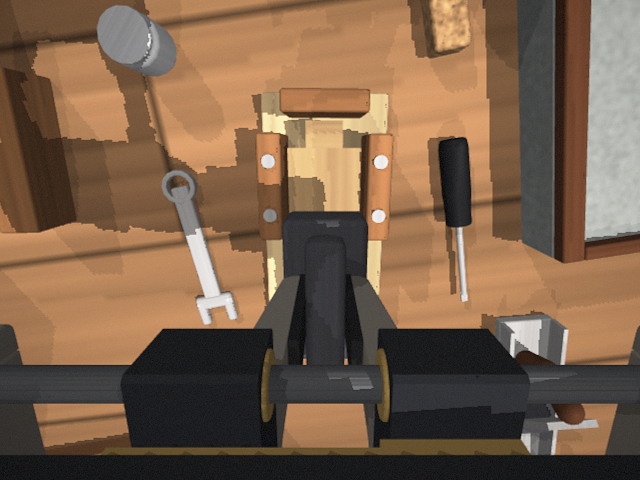

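View pics/c21s.png

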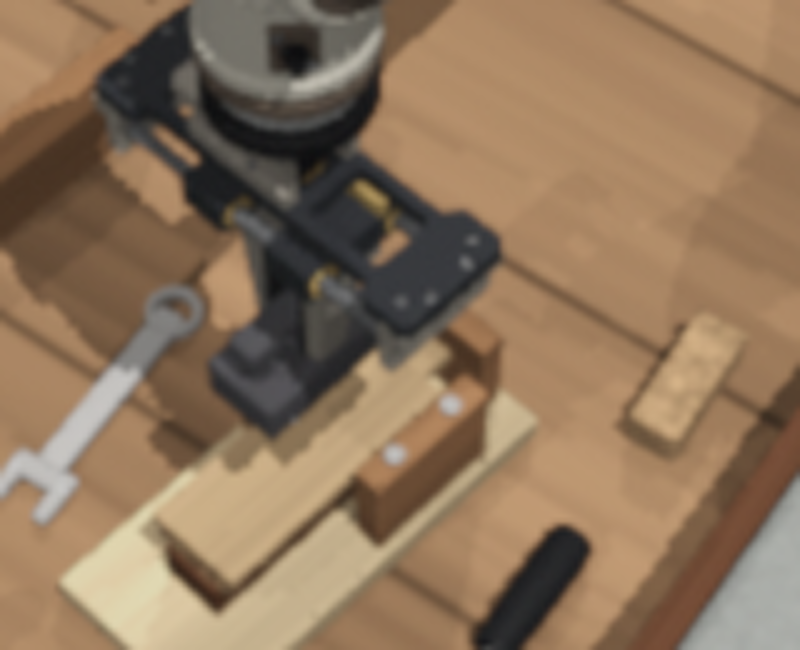

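>>> jog_arm(motion=[[[0.5, 0.02, 1, -0.15, 0, 0, 0], [0.5, 0, 2.5, 0, 0, 0, 0], [0.5, 0, 2.2, 0, 0, 0, 0], [0.5, 0, 1.2, 0, 0, 0, 0], [0.5, 0, 0.5, 0, 0, 0, 0], [0.5, 0, 0, 0, 0, 0, 0], [0.5, 0, 0, 0, 0, 0, 0]]])

```text
time: 28.2
tool_pos: [619.8, 3.0, 128.5]
ee_rot: [-1.573, 0.0, 1.438]
wrist_force: [1.1, 0.6, -7.4]
gripper_width: 17.9
```

```bash
python3 d.py 618.5 3.8 121.2 82.4
python3 - <<'E'
from h import *
s=vision.grab_frame("scene");crop(s["image"],250,170,410,300,5,"c22s.png")
f=wristf();cv2.imwrite("pics/w22.png",f["image"][:,:,::-1])
E
```

```text
t 28.2 pos [619.8   3.  128.5] rpy [-9.013e+01  1.000e-02  8.240e+01] grip 17.9
turn deg [ 0.13  0.   -0.01] shift cm [0.06 0.73 0.14]
```

View pics/c22s.png

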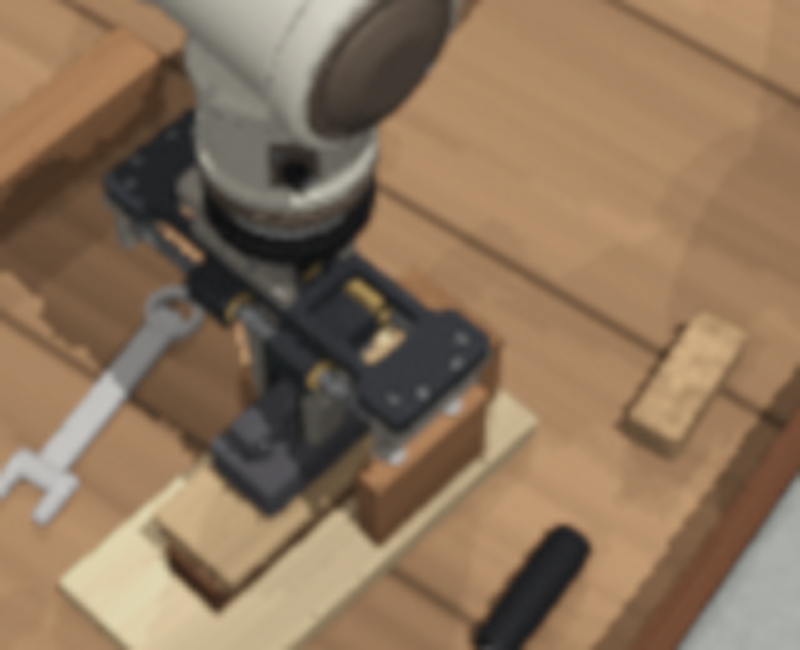

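View pics/w22.png

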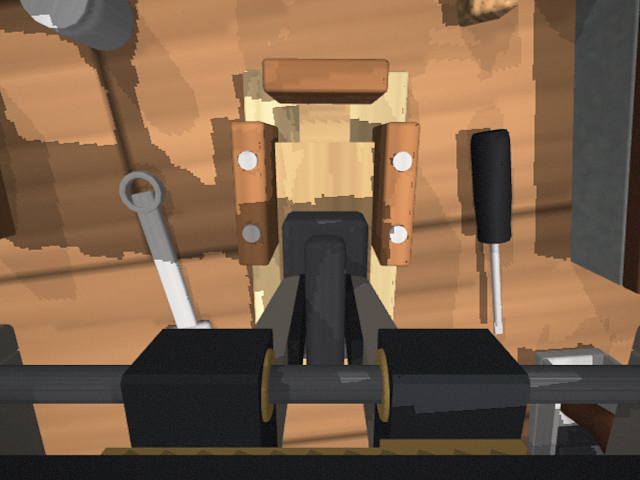

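>>> jog_arm(motion=[[[0.5, 0, 0.2, 0, 0, 0, 0], [0.5, 0, 0.1, 0, 0, 0, 0], [0.5, 0, 0, 0, 0, 0, 0], [0.5, 0, 0, 0, 0, 0, 0]]])

```text
time: 28.7
tool_pos: [618.8, 3.0, 124.2]
ee_rot: [-1.571, 0.0, 1.438]
wrist_force: [0.1, -0.3, -8.2]
gripper_width: 17.4
```

>>> jog_arm(motion=[[[0.5, 0, 0.1, 0, 0, 0, 0], [0.5, 0, 0, 0, 0, 0, 0], [0.5, 0, 0, 0, 0, 0, 0]]])

```text
time: 29.0
tool_pos: [618.8, 3.0, 123.1]
ee_rot: [-1.571, -0.0, 1.438]
wrist_force: [0.2, -0.3, -8.0]
gripper_width: 17.7
```

>>> jog_arm(motion=[[[0.5, 0, 0.1, 0, 0, 0, 0], [0.5, 0, 0, 0, 0, 0, 0], [0.5, 0, 0, 0, 0, 0, 0]]])

```text
time: 29.3
tool_pos: [618.8, 3.0, 122.1]
ee_rot: [-1.571, -0.0, 1.438]
wrist_force: [0.5, -0.3, -8.2]
gripper_width: 18.0
```

>>> jog_arm(motion=[[[0.5, 0, 0.08, 0, 0, 0, 0], [0.5, 0, 0, 0, 0, 0, 0], [0.5, 0, 0, 0, 0, 0, 0]]])

```text
time: 29.6
tool_pos: [618.8, 3.0, 121.4]
ee_rot: [-1.571, 0.0, 1.438]
wrist_force: [0.2, 0.3, -8.8]
gripper_width: 17.6
```

>>> jog_arm(motion=[[[0.5, 0, 0.06, 0, 0, 0, 0], [0.5, 0, 0, 0, 0, 0, 0], [0.5, 0, 0, 0, 0, 0, 0]]])

```text
time: 29.9
tool_pos: [618.9, 2.9, 121.2]
ee_rot: [-1.571, 0.0, 1.438]
wrist_force: [-2.0, -1.2, -4.8]
gripper_width: 18.0
```

>>> jog_arm(motion=[[[0.5, 0, 0.05, 0, 0, 0, 0], [0.5, 0, 0, 0, 0, 0, 0]]])

```text
time: 30.1
tool_pos: [618.9, 2.9, 121.2]
ee_rot: [-1.571, 0.0, 1.438]
wrist_force: [-5.2, -0.0, 1.2]
gripper_width: 17.9
```

>>> jog_arm(motion=[[[5, 0, 0, 0, 0, 0, 0], [5, 0, 0, 0, 0, 0, 0], [5, 0, 0, 0, 0, 0, 0], [5, 0, 0, 0, 0, 0, 0], [5, 0, 0, 0, 0, 0, 0]]])

```text
time: 30.6
tool_pos: [619.1, 3.0, 120.5]
ee_rot: [-1.571, -0.0, 1.438]
wrist_force: [-1.2, -0.7, -0.6]
gripper_width: 49.6
```

>>> jog_arm(motion=[[[5, 0, -1, 0, 0, 0, 0], [5, 0, -3, 0, 0, 0, 0], [5, 0, -4, 0, 0, 0, 0], [5, 0, -4, 0, 0, 0, 0], [5, 0, 0, 0, 0, 0, 0], [5, 0, 0, 0, 0, 0, 0]]])

```text
time: 31.2
tool_pos: [619.6, 2.9, 242.1]
ee_rot: [-1.574, 0.0, 1.438]
wrist_force: [0.1, 0.5, -0.5]
gripper_width: 50.0
```

```bash
python3 d.py 618.5 3.8 121.2 82.4
python3 - <<'E'
from h import *
import pickle
s=vision.grab_frame("scene");crop(s["image"],250,170,410,300,5,"c23s.png")
f=wristf();cv2.imwrite("pics/w23.png",f["image"][:,:,::-1]);pickle.dump(f,open("f23.pkl","wb"))
E
```

```text
t 31.2 pos [619.6   2.9 242.1] rpy [-9.019e+01  1.000e-02  8.239e+01] grip 50.0
turn deg [ 0.19 -0.01 -0.01] shift cm [ 0.08 12.09  0.12]
```

View pics/w23.png

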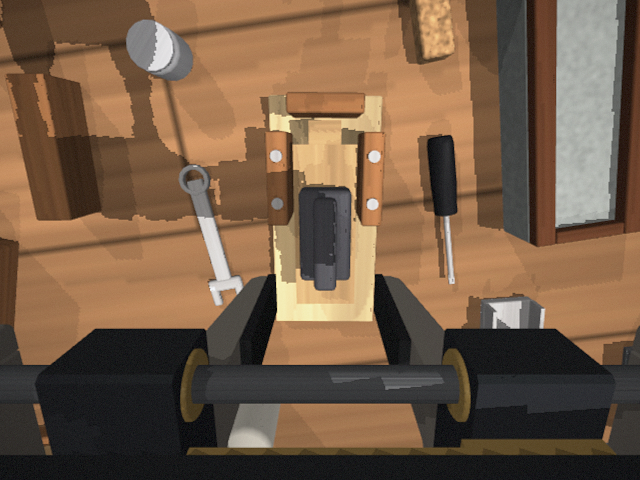

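View pics/c23s.png

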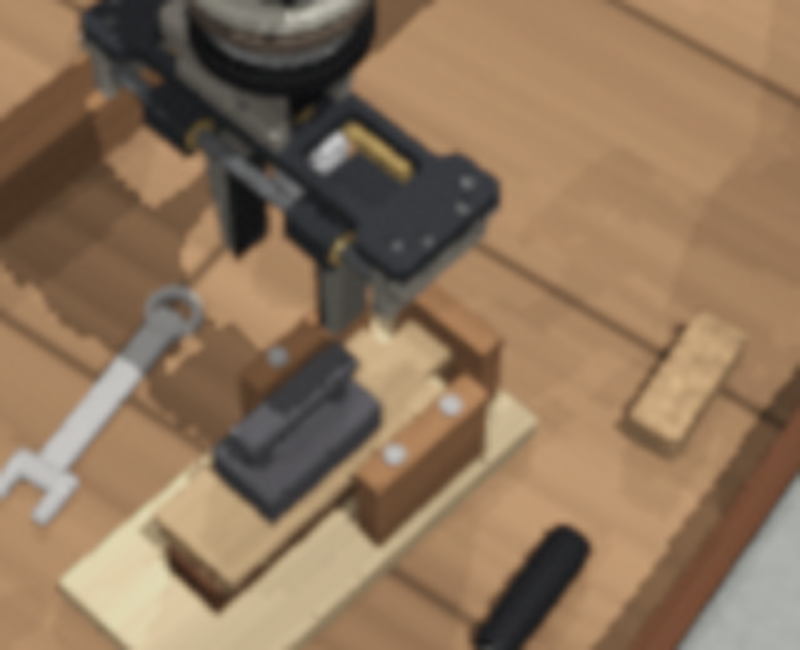

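Run:
```python
from h import *
f=wristf()
crop(f["image"],250,80,400,320,2.5,"z24.png")
p=[ray(f,301,187,93),ray(f,350,187,93),ray(f,350,281,93),ray(f,301,281,93)];print("weight",np.mean(p,0).round(1))
crop(f["image"],255,85,395,225,5,"z24a.png");crop(f["image"],255,200,395,330,5,"z24b.png")
import pickle;pickle.dump(f,open("f24.pkl","wb"))
```

```text
weight [618.6   4.6  93. ]
```

View pics/z24a.png

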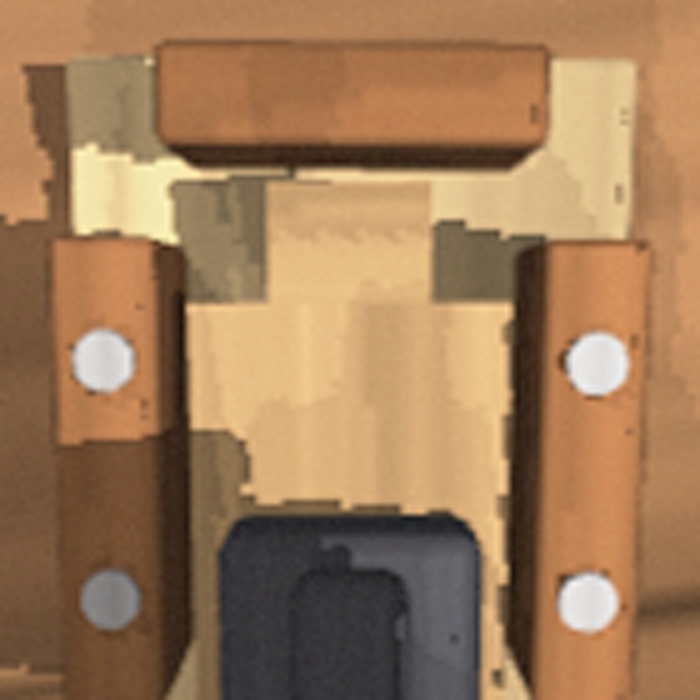

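View pics/z24b.png

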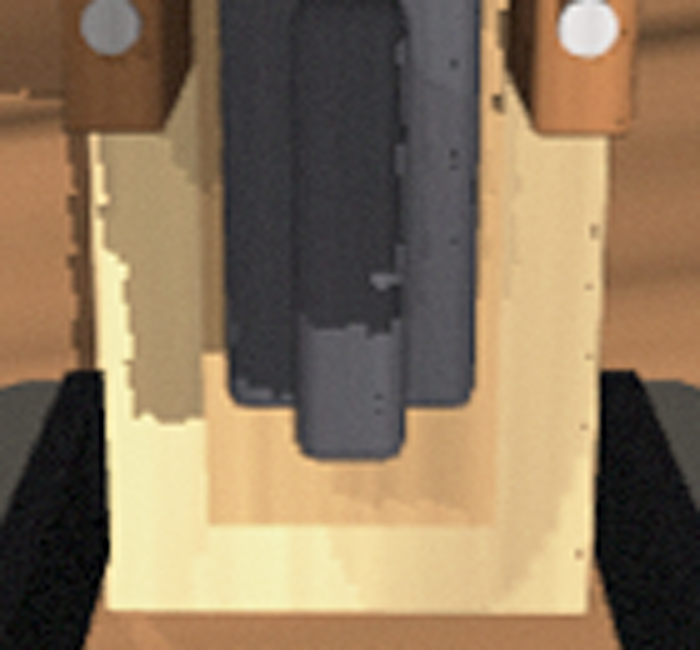

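Run:
```python
from h import *
import pickle
f=pickle.load(open("f24.pkl","rb"))
A=lambda a,b,z,y0:ray(f,255+(a+.5)/5-.5,y0+(b+.5)/5-.5,z)
tip=(A(267,181,65,85)+A(431,181,65,85))/2;sh=(A(188,301,65,85)+A(513,301,65,85))/2;pe=(A(208,525,65,200)+A(493,525,65,200))/2
st=(A(158,140,78,85)+A(546,140,78,85))/2
print("tip",tip.round(1),"shoulder",sh.round(1),"plain",pe.round(1),"centre",((sh+pe)/2).round(1),"stop",st.round(1))
n=np.array([np.cos(np.radians(-7.6)),np.sin(np.radians(-7.6))]);print("gap",((tip-st)[:2]@n).round(1))
w=np.array([A(222,520,93,85),A(478,520,93,85),A(473,405,93,200),A(230,405,93,200)]);d=w[2]+w[3]-w[0]-w[1]
print("weight",w.mean(0).round(1),np.degrees(np.arctan2(d[1],d[0])).round(2)); d=pe-sh;print("slat yaw",np.degrees(np.arctan2(d[1],d[0])).round(2))
s=ctrl.state();print(s["time"],s["gripper_width"],s["wrist_force"])
```

```text
tip [525.9  16.   65. ] shoulder [545.4  13.7  65. ] plain [694.4  -6.2  65. ] centre [619.9   3.8  65. ] stop [520.4  17.3  78. ]
gap 5.6
weight [619.    3.9  93. ] -7.41
slat yaw -7.6
31.35 49.893475670165884 [-0.17903943  0.29256316 -0.33130286]
```

Run:
```python
from h import *
import pickle
t0,s0=pickle.load(open("f0.pkl","rb"));s=vision.grab_frame("scene");t=vision.grab_frame("top")
for n,a,b in(("top",t0,t),("scene",s0,s)):
    d=cv2.absdiff(a["image"],b["image"]).max(2)
    for nm,p in dict(driver=(460,205,60),sander=(457,160,40),tin=(464,-154,50),spanner=(560,-110,10),jar=(480,-418,85)).items():
        u,v=proj(b,p).astype(int);print(n,nm,(u,v),int((d[v-12:v+12,u-12:u+12]>60).sum()))
cv2.imwrite("pics/s25.png",s["image"][:,:,::-1])
```

```text
top driver (np.int64(227), np.int64(268)) 140
top sander (np.int64(250), np.int64(273)) 576
top tin (np.int64(404), np.int64(283)) 86
top spanner (np.int64(384), np.int64(239)) 82
top jar (np.int64(540), np.int64(284)) 0
scene driver (np.int64(411), np.int64(257)) 0
scene sander (np.int64(396), np.int64(251)) 0
scene tin (np.int64(298), np.int64(193)) 491
scene spanner (np.int64(290), np.int64(233)) 12
scene jar (np.int64(221), np.int64(146)) 0
```

View pics/s25.png

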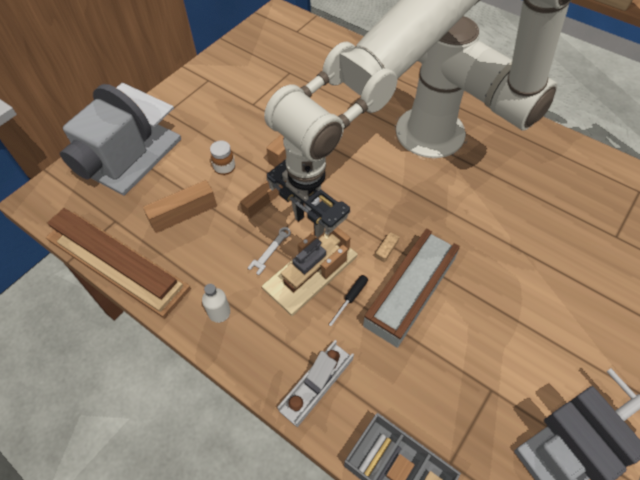

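The scene view shows the weight on the slat in the jig at (312,256). The jar, spanner, driver and sander are at the same pixels as at the start. The pixel differences near the tin and in the top view look like the arm and its shadow. The tin is hidden here, but an earlier top view, taken after the slat was placed, had it unmoved at (389,292).

```bash
python3 -c "
from cell import finish_job
print(finish_job())"
```

```text
the job is handed in; nothing more can be done
None
```

The job is done and handed in at about 31 s. The slat lies in the gluing jig with the iron weight standing on its middle.

I pushed the slat out of the tray until about 57 mm of its body plus the tenon overhung, then picked it up there. I set it along the smallest rest block, let go, and took hold again about 20 mm from the plain end. I then lowered it between the cheeks onto the strips, released it, and stood the weight on it.

**Last checks, from the wrist camera:**
- **Slat:** the tenon is about 4–6 mm from the end stop. The body centre is at (619.9, 3.8), against a measured seat point of about (619.2, 3.6), and the slat's direction matches the jig's.
- **Weight:** it stands at (619.0, 3.9), about 1 mm from the slat's middle. Its handle runs along the slat to within about 0.2°.
- **Robot:** the gripper is open and well clear, and the force reading is about zero.

**Bystanders:** the jar, spanner, driver and sander appear unmoved in the final scene picture. My automatic picture comparison was inconclusive because the arm and its shadow covered several spots, and some of the sample points I gave it were off. The arm hid the tin at the end, but a top view taken after the slat was placed showed it unmoved. Nothing went near it after that.

The scene and top cameras disagreed by about 4–5 mm, so I relied on the wrist camera for the jig and the weight.

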